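# Load and prime the bench grease pump

## Robot

A 6-joint arm with a two-finger parallel gripper is mounted at the origin on the work surface. World frame = base frame: x ahead of the robot, y to its left, z up, the work surface at z = 0. Lengths are in mm, angles in rad, forces in N, time in s.
With the tool pointing down it reaches from about 300 to 775 mm from the base axis. Payload 14.6 kg.
Tool frame: the origin (TCP) lies midway between the tips of the shut fingers; the grasp point (between the pads) lies 19 mm behind it; z points along the fingers, y is the direction in which the jaws open and shut (so a half turn about z gives the same grasp; the last joint's range is limited). The gripper opens to 94 mm and grips with 3 to 60 N. Pads are 16 mm wide; open, the fingers measure 119 mm over their backs; the gripper's body (75 mm by 177 mm) begins 78 mm behind the grasp point.
Start: joints at [1.204, 0.3, 1.521, -0, 1.321, -0.067], TCP at [162.428, 525.458, 205.446] pointing down, gripper open.
Joint ranges: [-3.03, 3.03], [-0.79, 2.21], [0.23, 2.52], [-1.04, 4.18], [0, 3.07], [-2.55, 2.55]. Speed limits (rad/s): [2.22, 2.22, 2.57, 3.14, 3.14, 3.14].

## Interface

Orientations are given as [roll, pitch, yaw] about the fixed x, y, z axes, in that order (R = Rz(yaw) Ry(pitch) Rx(roll)).
In Python, from cell import read_state, camera, get_calibration, sign_off gives the robot as it stands.
- The arm moves only by the tool carry_out, never from a script. Its argument "series" is a list of rows, each an object with "delta_pos": the shift along the world's x, y, z in mm, a list of three; "turn": the turn, a rotation vector about the world's x, y, z in rad, a list of three; "hand": the opening, from 0 (shut) to 1 (fully open). A call has 1 to 8 rows; each row is the pose to reach, as a shift and turn from the pose commanded when the call began; what a row does not reach only later rows make up. A row lasts 1/8 s, in which the tool goes at most 62.5 mm and 10.7 degrees, less where a joint would pass 70% of its speed; a pose out of reach is approached as far as the arm can. A call with a gripper value outside its range is refused whole. The fingers move at their own pace and stop on an object; "squeeze" is the grip in N (left out, the last holds). Time passes only in rows, so rows that repeat a pose let the fingers close. It gives the time, the measured TCP pose, the force and the opening at its end, in the units of the state.
- read_state(): the state, without advancing time (a new reading comes with each control period).
- camera(name): name is "side" or "top" or "wrist"; returns the picture (420x560x3 uint8, red, green, blue); there is no depth.
- get_calibration(name): a dict with "intrinsics" (3x3 intrinsics, pixels), "k1" (the pictures are not rectified: a ray, as slopes to the right and down, at radius r is drawn at 1 + k1 r^2 times it, then the intrinsics apply), "pose" (4x4, takes a point from camera to world coordinates). Camera axes: x right, y down, z forward; pixel columns grow to the right and rows downward; lengths in mm; the calibration is good to about 2 mm. A picture is of the moment at which its call begins: read the wrist's pose just before it. get_calibration takes no time and is no camera call; for the wrist camera it gives the pose at the moment of the call.
- sign_off(): hands the job in, once; it reports no verdict.
The state is a dict: "clock": time; "joints": joint angles; "qd": joint speeds; "effort": joint torques, N m; "eef_pos": TCP position; "eef_rot": TCP orientation; "wrist_force": force on the tool from outside, world axes, zero at the start; "moment": the same for the moment, N m; "finger_gap": finger opening in mm.
Only numpy, scipy, OpenCV 4.12 (cv2) and the standard library are available. Lean on these libraries where they do the work, as an engineer would, in place of code of your own. Each camera call takes 0.05 s, during which the arm holds its last target.

## Task

Fit the fresh grease cartridge to the hand pump and prime it: stand the cartridge nose down on the bench and let go to take a fresh grip, then push it down into the pump's bayonet socket against the sprung valve and twist it a quarter turn clockwise until it is locked. Then swing the pump's sprung lever round to its stop and let go so that it returns all the way, twice, and leave the other things on the bench where they are.

Things in the scene. Friction and masses are not known exactly. Their poses are not given: they have to be found in the camera images.
- cartridge: Loose grease cartridge, 250 g: white tube, 48 mm in diameter, 60 mm long, between black eight-sided collars 54 mm across flats (nose collar 14 mm, tail collar 16 mm long): a 90 mm body. Starts lying on collar flats. Origin: on its axis, mid-body. Own x axis: along it from nose to tail (up when it stands nose down). Own y axis: along the two pins; collar flats face every 45 deg from own y.
- cartridge_nose (a point): Centre of the neck's end, 69 mm from the cartridge's origin: a white neck 38 mm in diameter sticks out 24 mm from the nose collar. The cartridge's centre of mass lies 5 mm from its origin towards the nose. It starts lying with the pins level (own z up).
- cartridge_tail (a point): Centre of the flat tail face, 45 mm from the cartridge's origin. An orange stripe across this face and orange marks on the collars' sides lie in line with the pins.
- pump: Hand grease pump bolted to the bench: grey base plate 116 x 206 x 12 mm; at its own +y end a round steel socket tower 80 mm in diameter, 70 mm high; at its -y end a blue pump block 56 mm high that carries the lever; a gauge on its far (+x) side rises to 89 mm. Origin: centre of the base plate's underside; z up.
- socket (a point): Centre of the mouth of the upward-facing bayonet socket, 70 mm above the bench, axes as the pump's. Bore 42 mm, lip 8 mm thick. The pins enter by slots 13 mm wide along the pump's y axis (orange rim marks) and lock along its x axis (black dots). Off the slots, the pins rest on the rim with the nose collar 18 mm above the mouth and the neck 6 mm in the bore.
- lever (a joint): Angle of the pump's lever: 0 at rest, 1.10 rad at its solid stop, growing clockwise seen from above. A spring pulls it back to 0: about 4 N at the handle at rest, 8 N at the stop, more if swung fast; let go, it returns in about half a second.
- lever_handle (a point): Middle of the upright red handle at the lever's end: 18 mm in diameter, from 72 to 128 mm above the bench; this point is 100 mm above the bench and 105 mm from the pivot axis. At rest it lies 70 deg clockwise of the pump's x axis, seen from the pivot.
- lever_pivot (a point): Point on the lever's upright pivot axis, 66 mm above the bench.
- hub: Bystander: loose steel eccentric hub standing on its disc, 60 mm in diameter, 36 mm high. Origin: centre of its underside.
- rubber_foot: Bystander: loose black rubber foot, 38 mm in diameter, 18 mm high. Origin: centre of its underside.
- screwdriver: Bystander: loose screwdriver 170 mm long lying on the bench. Origin: on its underside; it lies along its own x axis.
- drive_unit: Bystander: shaker drive under repair, a zinc-plated plate 150 x 210 mm, 80 mm up on pillars with a motor below, rubber feet and an eccentric on top, 108 mm high, 2.5 kg, loose. Origin: centre of its underside.
- cartridge_pins (a point): Point on the cartridge's axis between its two round orange bayonet pins, 8 mm in diameter, which stand out of the neck to 26 mm either side of the axis, along own y. 14 mm beyond the nose collar, 10 mm short of the neck's end, 59 mm from the origin.
- socket_locked (a point): Where the cartridge's origin is when locked: 50 mm above the mouth. To lock: push in until the nose collar is 0 to 1.5 mm from the mouth, so the pins pass under the lip, turn 90 deg clockwise seen from above (blocked the other way) to a solid stop, let go: the sprung valve lifts it into notches, nose collar 5 mm above the mouth.
- valve (a joint): Travel (m) of the sprung brass valve in the bore, 8 mm below the mouth at 0. It pushes up with 4 N at 0, rising 0.4 N per mm: 8 N with the cartridge locked (0.011), 10 N with it pushed right down (0.016).
Not all that is in view belongs to the job. Of the things that look like the cartridge, the largest one is meant.

How it is judged (in metres and radians):
On the way, in this order (a step that is already met when the one before it is completed fails the run):
1. the cartridge stands nose down on the bench, let go (angle between cartridge's own x axis and vertical below 0.12 rad and height (world z) of cartridge_nose below 0.008 m and contact force between cartridge and the fingers below 0.2 N and linear speed of cartridge below 0.03 m/s), for 0.2 s.
2. the cartridge is pushed into the socket and twisted to its locked place (horizontal distance between cartridge and socket below 0.006 m and z of cartridge in the frame of socket below 0.053 m and angle between cartridge's own x axis and vertical below 0.1 rad and angle between the y axis of cartridge and the x axis of socket, either way round below 0.12 rad), for 0.2 s.
3. first stroke: the lever is swung to its stop (value of joint lever above 1.04 rad), for 0.1 s.
4. first stroke: the lever is let go and back at rest (value of joint lever below 0.06 rad and contact force between the fingers and anything else below 0.5 N), for 0.1 s.
5. second stroke: the lever is swung to its stop (value of joint lever above 1.04 rad), for 0.1 s.
6. second stroke: the lever is let go and back at rest (all of step 4), for 0.1 s.
At the end, for the whole second after the job is handed in: The cartridge is locked upright in the socket, nose down: axis within 6 mm of the socket's and within 0.1 rad of upright, origin less than 53 mm above the mouth, pins within 0.12 rad of the locked line, at rest; the lever is back within 0.06 rad of rest (all of step 2 and linear speed of cartridge below 0.02 m/s and value of joint lever below 0.06 rad); the robot touches nothing.
It fails at once if the hub is moved more than 30 mm (distance of hub from where it was at the start of the episode above 0.03 m).
It fails at once if the rubber foot is moved more than 30 mm (distance of rubber_foot from where it was at the start of the episode above 0.03 m).
It fails at once if the screwdriver is moved more than 30 mm (distance of screwdriver from where it was at the start of the episode above 0.03 m).
It fails at once if the drive unit is moved more than 30 mm (distance of drive_unit from where it was at the start of the episode above 0.03 m).
It also fails if it takes over 72 s, if anything falls off the work surface, if the arm or the gripper's body presses on something with over 40 N, if the wrist force passes 120 N, or if a joint passes its speed limit or range.

## Working session

There is one attempt and no reset: what is moved stays moved. The work goes in short steps, Python scripts to look and compute and a tool call to move; the robot and the scene stay as the last step left them, time stands still between calls to the robot, and variables do not carry over. Pictures are saved under pics/ and viewed, and the job is handed in when it is done.

Besides the shell and the picture viewer there is one more tool, called after "Request:" by a JSON object that holds its "op" and its "data", one argument or row to a line. carry_out: Moves the arm, as the interface text tells. Its arguments: {"type":"object","properties":{"series":{"type":"array"},"squeeze":{"type":"number"}},"required":["series"]}

```bash
mkdir -p pics; ls; python3 - <<'E'
from cell import *
import cv2
print(read_state())
for n in ["side","top","wrist"]:
    c=get_calibration(n); print(n,c)
    im=camera(n); cv2.imwrite(f"pics/{n}0.png",im[:,:,::-1])
E
```

```text
pics
{'clock': 0.0, 'joints': array([ 1.20441202e+00,  3.00455824e-01,  1.52161884e+00,  5.38185758e-05,
        1.32070914e+00, -6.65911035e-02]), 'qd': array([ 7.44059782e-04, -1.26065740e-03,  8.11531926e-04,  1.63048095e-03,
        3.75353866e-05, -6.07033785e-04]), 'effort': array([-8.47620668e-04, -5.31812525e+01, -3.52739668e+01,  7.07448763e-02,
        2.43707048e-02, -1.53810365e-04]), 'eef_pos': array([162.31141633, 525.21111781, 204.87874333]), 'eef_rot': array([-3.14040762e+00, -1.31274036e-04,  2.84178602e+00]), 'wrist_force': array([ 0.14209052, -0.27160764,  0.10333891]), 'moment': array([ 0.00013567, -0.01911937, -0.00549293]), 'finger_gap': 93.81094604113972}
side {'intrinsics': array([[465.09484394,   0.        , 285.81399945],
       [  0.        , 465.09484394, 211.30159686],
       [  0.        ,   0.        ,   1.        ]]), 'k1': 0.02203668859793427, 'pose': array([[-7.76377838e-01, -4.68566629e-01,  4.21524338e-01,
         2.21010415e+02],
       [-6.30183940e-01,  5.88021327e-01, -5.07049427e-01,
         5.12638072e+02],
       [-1.02788599e-02, -6.59299
[... 544 characters left out ...]
-1.19064200e-01, -9.92798650e-01,
         1.43075658e+03],
       [ 0.00000000e+00,  0.00000000e+00,  0.00000000e+00,
         1.00000000e+00]])}
wrist {'intrinsics': array([[367.45057884,   0.        , 281.1979456 ],
       [  0.        , 367.45057884, 211.42683138],
       [  0.        ,   0.        ,   1.        ]]), 'k1': -0.07193781648550406, 'pose': array([[ 2.95464119e-01,  9.17594716e-01,  2.65934000e-01,
         8.41507714e+01],
       [ 9.55353373e-01, -2.83511593e-01, -8.31932112e-02,
         5.48186987e+02],
       [-9.42279176e-04,  2.78641552e-01, -9.60394709e-01,
         3.84705682e+02],
       [ 0.00000000e+00,  0.00000000e+00,  0.00000000e+00,
         1.00000000e+00]])}
```

View pics/side0.png

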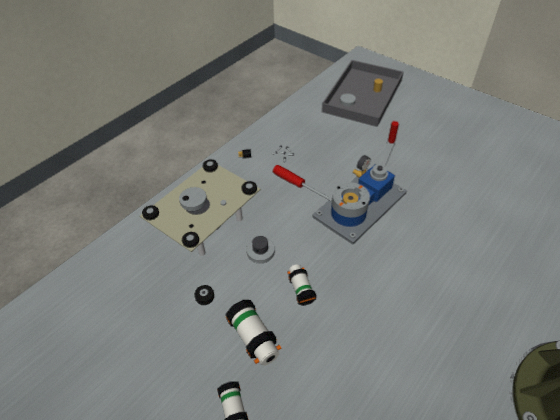

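View pics/top0.png

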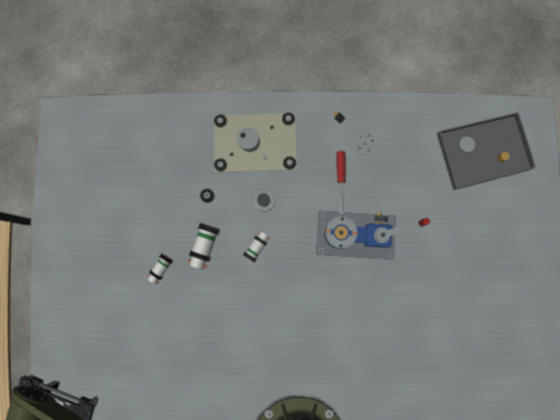

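View pics/wrist0.png

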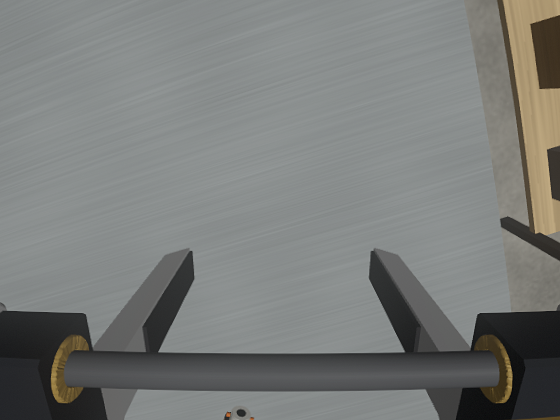

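```bash
cat > h.py <<'E'
from cell import *
import cv2, numpy as np
def ray(cal,uv):
    K=cal["intrinsics"];x=(uv[0]-K[0,2])/K[0,0];y=(uv[1]-K[1,2])/K[1,1]
    a,b=x,y
    for _ in range(30):
        s=1+cal["k1"]*(a*a+b*b);a,b=x/s,y/s
    P=cal["pose"];d=P[:3,:3]@np.array([a,b,1.]);return P[:3,3],d/np.linalg.norm(d)
def plane(cal,uv,z):
    o,d=ray(cal,uv);return o+d*(z-o[2])/d[2]
def tri(*obs):
    A=np.zeros((3,3));b=np.zeros(3);R=[ray(c,u) for c,u in obs]
    for o,d in R:
        M=np.eye(3)-np.outer(d,d);A+=M;b+=M@o
    p=np.linalg.solve(A,b)
    return p,[float(np.linalg.norm((np.eye(3)-np.outer(d,d))@(p-o))) for o,d in R]
def proj(cal,p):
    P=cal["pose"];q=P[:3,:3].T@(np.asarray(p,float)-P[:3,3]);a,b=q[0]/q[2],q[1]/q[2]
    s=1+cal["k1"]*(a*a+b*b);K=cal["intrinsics"];return np.array([K[0,0]*a*s+K[0,2],K[1,1]*b*s+K[1,2]])
E
python3 - <<'E'
from h import *
t=cv2.imread("pics/top0.png");s=cv2.imread("pics/side0.png")
cv2.imwrite("pics/topz.png",cv2.resize(t[100:300,130:330],None,fx=3,fy=3,interpolation=cv2.INTER_CUBIC))
cv2.imwrite("pics/topz2.png",cv2.resize(t[140:280,290:450],None,fx=5,fy=4,interpolation=cv2.INTER_CUBIC)[:,:800])
cv2.imwrite("pics/sidez.png",cv2.resize(s[230:420,180:340],None,fx=3,fy=3,interpolation=cv2.INTER_CUBIC))
cv2.imwrite("pics/sidez2.png",cv2.resize(s[110:250,260:420],None,fx=4,fy=4,interpolation=cv2.INTER_CUBIC))
E
```

```text
(no output)
```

View pics/topz.png

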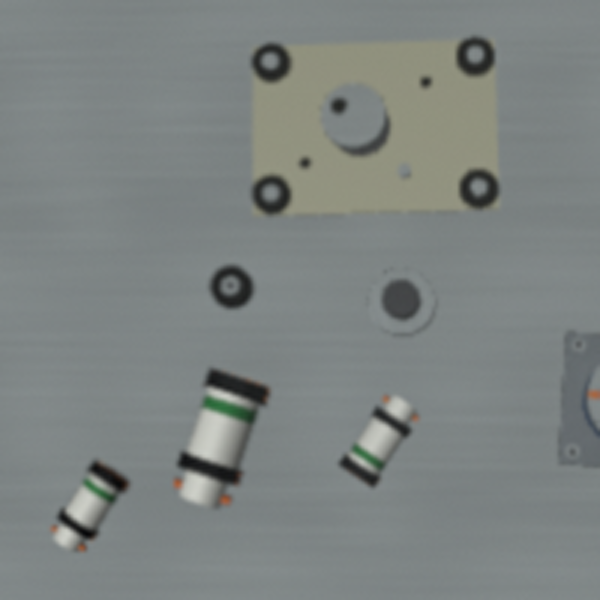

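View pics/sidez.png

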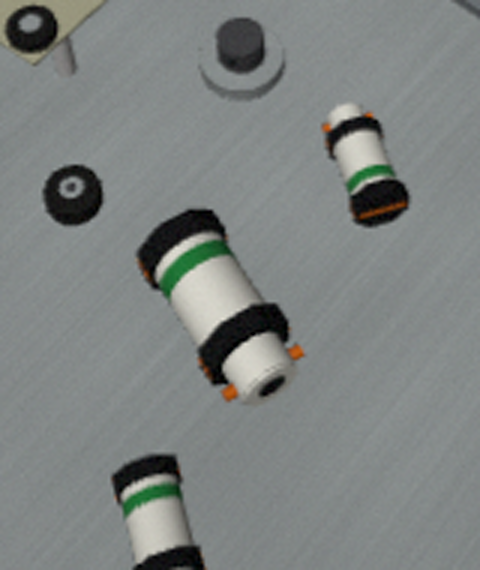

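View pics/sidez2.png

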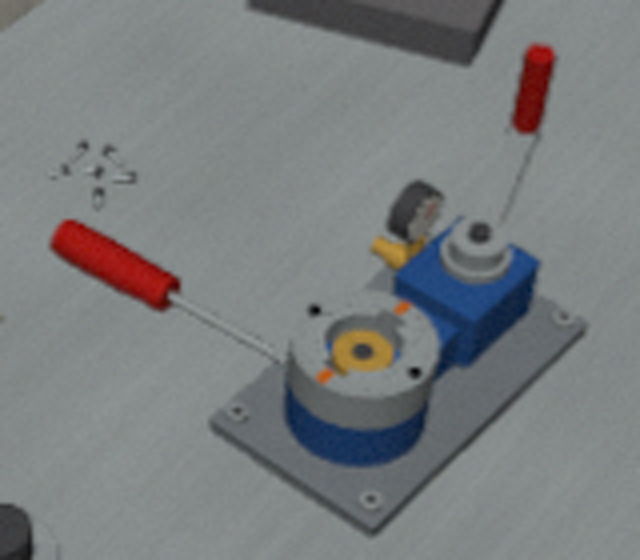

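View pics/topz2.png

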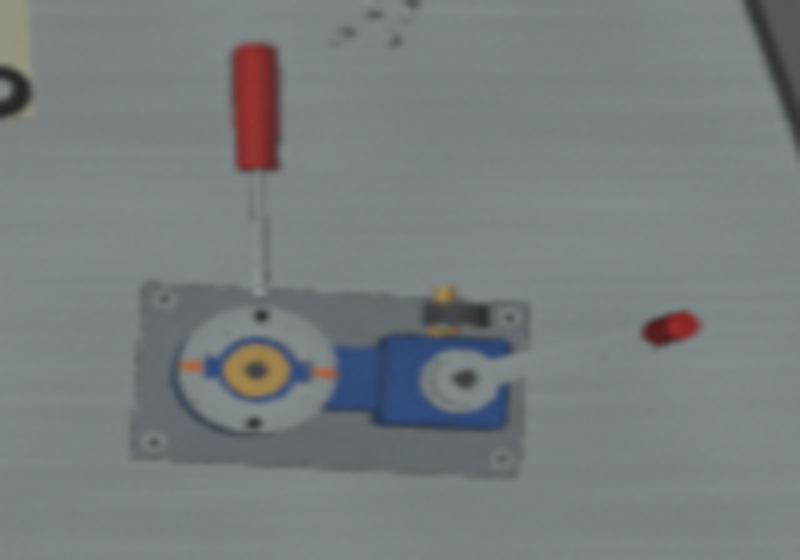

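```bash
python3 - <<'E'
from h import *
for n in ("top","side"):
    im=cv2.imread(f"pics/{n}0.png");h=cv2.cvtColor(im,cv2.COLOR_BGR2HSV)
    for nm,lo,hi in (("orange",(5,120,90),(16,255,255)),("red",(0,150,60),(3,255,255)),("yellow",(16,100,90),(26,255,255)),("green",(45,80,40),(85,255,255))):
        m=cv2.inRange(h,lo,hi);k,l,st,c=cv2.connectedComponentsWithStats(m)
        for i in range(1,k):
            if st[i,4]>=4: print(n,nm,c[i].round(1),st[i])
E
```

```text
top orange [354.  232.8] [353 232   3   2   4]
top orange [204.4 266.2] [204 265   2   3   5]
top red [340.3 165.9] [337 152   7  30 184]
top red [424.  221.5] [420 219   9   6  41]
top yellow [335.1 113.4] [334 112   4   4  10]
top yellow [503.4 156.3] [498 152  11   9  75]
top yellow [378.3 213.1] [377 212   3   3   7]
top yellow [340.6 232.2] [335 227  12  12  88]
top green [205.8 236. ] [198 233  16   7  54]
top green [252.  251.8] [248 249   9   7  18]
top green [162.6 263.4] [159 260   9   7  16]
side orange [360.3 186.4] [359 186   4   2   7]
side orange [340.7 203.6] [339 202   4   4   9]
side orange [288.5 272. ] [288 271   2   3   6]
side orange [307.  299.7] [300 298  15   5  15]
side orange [278.2 346.9] [276 345   5   5  18]
side orange [256.2 360.4] [254 358   5   6  21]
side red [392.8 131.7] [389 122   9  21 121]
side red [287.6 175.2] [273 165  32  22 290]
side yellow [377.4  84.6] [374  79   9  13  95]
side yellow [240. 154.] [238 152   5   5  17]
side yellow [358.8 172.3] [353 169  13   8  54]
side yellow [349.9 197.6] [343 193  15  11 114]
side green [302.4 287.7] [296 285  15   9  50]
side green [243.4 317.1] [233 310  24  19 145]
side green [229.5 395. ] [221 391  20  11  89]
```

```bash
python3 - <<'E'
from h import *
T=get_calibration("top");S=get_calibration("side")
def z1(u,v):return (u/3+130-.33,v/3+100-.33)
def z2(u,v):return (u/5+290-.4,v/4+140-.4)
def s2(u,v):return (u/4+260-.4,v/4+110-.4)
for n,a,b in (("pinL",(189.5,260.8),(256.2,360.4)),("pinR",(204.6,266.3),(278.2,346.9)),
 ("mark-y",z2(325,374),(360.3,186.4)),("mark+y",z2(191,367),(340.7,203.6)),
 ("dot+x",z2(261,316),s2(315,311)),("dot-x",z2(253,423),s2(414,372)),
 ("handletop",z2(683,325),s2(540,52)),("handlebot",z2(655,332),s2(526,128)),("pivot",z2(465,378),s2(481,232)),
 ("valve",(340.6,232.2),(349.9,197.6))):
    p,r=tri((T,a),(S,b));print(n,p.round(1),np.round(r,1))
for n,z in (("pinL",(189.5,260.8)),("pinR",(204.6,266.3))): print(plane(T,z,27))
print("tail", plane(T,z1(237,386),54))
E
```

```text
pinL [479.7 286.2  25.9] [1.3 1.3]
pinR [465.  245.   29.9] [0.6 0.6]
mark-y [ 549.3 -140.9   70.9] [1. 1.]
mark+y [554.1 -72.9  70.2] [1.2 1.2]
dot+x [ 586.  -109.    70.3] [0.6 0.6]
dot-x [ 518.4 -104.    71. ] [1. 1.]
handletop [ 574.7 -312.   128.1] [0.9 0.9]
handlebot [ 574.6 -312.2   71.4] [0. 0.]
pivot [ 545.3 -211.8   77.5] [0.1 0.1]
valve [ 552.3 -106.2   62.1] [1. 1.]
[478.5605371  285.23900028  27.        ]
[464.49995232 245.07340294  27.        ]
tail [561.90976474 231.54865183  54.        ]
```

Request:
{"op": "carry_out", "data": {
  "series": [
    {"delta_pos": [20, -15, 5], "turn": [0, 0, -0.18], "hand": 1},
    {"delta_pos": [45, -35, 10], "turn": [0, 0, -0.36], "hand": 1},
    {"delta_pos": [70, -55, 15], "turn": [0, 0, -0.54], "hand": 1},
    {"delta_pos": [95, -75, 20], "turn": [0, 0, -0.72], "hand": 1},
    {"delta_pos": [120, -95, 25], "turn": [0, 0, -0.9], "hand": 1},
    {"delta_pos": [145, -115, 25], "turn": [0, 0, -1.08], "hand": 1},
    {"delta_pos": [170, -130, 25], "turn": [0, 0, -1.26], "hand": 1},
    {"delta_pos": [190, -145, 25], "turn": [0, 0, -1.44], "hand": 1}
  ]
}}

```text
clock: 1.15
eef_pos: [353.2, 379.7, 230.3]
eef_rot: [-3.141, 0.0, 1.396]
wrist_force: [0.7, 0.2, 0.6]
finger_gap: 94.1
```

```bash
python3 - <<'E'
from h import *
s=read_state(); print({k:np.round(v,4).tolist() for k,v in s.items() if k in("clock","joints","eef_pos","eef_rot","wrist_force")})
E
```

```text
{'clock': 1.15, 'joints': [0.751, 0.2111, 1.574, -0.0, 1.357, 0.9262], 'eef_pos': [353.2252, 379.75, 230.2513], 'eef_rot': [-3.1414, 0.0003, 1.3956], 'wrist_force': [0.6807, 0.2, 0.6465]}
```

Request:
{"op": "carry_out", "data": {
  "series": [
    {"delta_pos": [20, -15, 5], "turn": [0, 0, -0.18], "hand": 1},
    {"delta_pos": [45, -35, 10], "turn": [0, 0, -0.36], "hand": 1},
    {"delta_pos": [70, -50, 10], "turn": [0, 0, -0.54], "hand": 1},
    {"delta_pos": [95, -65, 10], "turn": [0, 0, -0.72], "hand": 1},
    {"delta_pos": [120, -80, 10], "turn": [0, 0, -0.9], "hand": 1},
    {"delta_pos": [135, -95, 10], "turn": [0, 0, -1.08], "hand": 1},
    {"delta_pos": [145, -110, 10], "turn": [0, 0, -1.26], "hand": 1},
    {"delta_pos": [150, -120, 10], "turn": [0, 0, -1.44], "hand": 1}
  ]
}}

```text
clock: 2.15
eef_pos: [502.8, 259.7, 240.0]
eef_rot: [3.141, 0.001, -0.045]
wrist_force: [0.2, 0.2, -0.1]
finger_gap: 93.9
```

Request:
{"op": "carry_out", "data": {
  "series": [
    {"delta_pos": [5, -5, 0], "turn": [0, 0, -0.18], "hand": 1},
    {"delta_pos": [5, -10, 0], "turn": [0, 0, -0.3], "hand": 1},
    {"delta_pos": [5, -10, 0], "turn": [0, 0, -0.3], "hand": 1}
  ]
}}

```text
clock: 2.52
eef_pos: [507.4, 250.2, 240.3]
eef_rot: [3.141, 0.0, -0.338]
wrist_force: [-0.7, 0.0, 0.2]
finger_gap: 94.0
```

```bash
python3 - <<'E'
from h import *
s=read_state(); print({k:np.round(v,4).tolist() for k,v in s.items() if k in("clock","joints","eef_pos","eef_rot","wrist_force")})
c=get_calibration("wrist");im=camera("wrist");cv2.imwrite("pics/w1.png",im[:,:,::-1]);np.save("w1.npy",c["pose"])
E
```

```text
{'clock': 2.525, 'joints': [0.3934, 0.3116, 1.4248, -0.0, 1.4056, 2.302], 'eef_pos': [507.4303, 250.212, 240.2592], 'eef_rot': [3.1413, 0.0003, -0.3378], 'wrist_force': [-0.6949, 0.0023, 0.2422]}
```

View pics/w1.png

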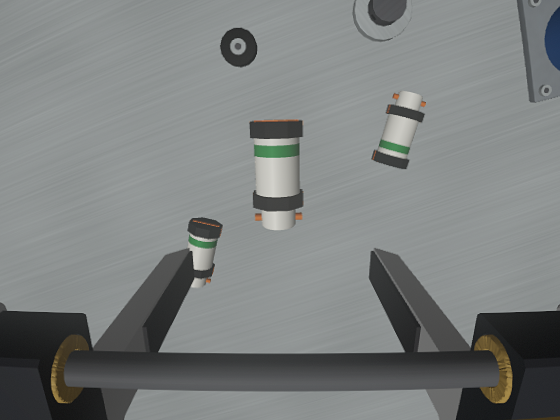

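```bash
python3 - <<'E'
from h import *
im=cv2.imread("pics/w1.png");W=get_calibration("wrist");W["pose"]=np.load("w1.npy")
T=get_calibration("top");S=get_calibration("side")
h=cv2.cvtColor(im,cv2.COLOR_BGR2HSV);m=cv2.inRange(h,(5,120,90),(16,255,255));k,l,st,c=cv2.connectedComponentsWithStats(m)
for i in range(1,k):
    if st[i,4]>=4:print(c[i].round(1),st[i])
print(tri((T,(189.5,260.8)),(S,(256.2,360.4)),(W,(258.7,216.5))));print(tri((T,(204.6,266.3)),(S,(278.2,346.9)),(W,(298.4,216.3))))
g=cv2.inRange(h,(45,80,40),(85,255,255));k,l,st,c=cv2.connectedComponentsWithStats(g)
for i in range(1,k):
    if st[i,4]>=40:print("g",c[i].round(1),st[i])
b=cv2.inRange(h,(0,0,0),(179,255,75));b[230:]=0;k,l,st,c=cv2.connectedComponentsWithStats(b)
for i in range(1,k):
    if st[i,4]>=100:print("blk",c[i].round(1),st[i])
cv2.imwrite("pics/w1z.png",cv2.resize(im[105:245,215:345],None,fx=4,fy=4,interpolation=cv2.INTER_CUBIC))
E
```

```text
[395.6  95.9] [393  94   6   5  23]
[423.  103.6] [421 102   5   5  19]
[274.3 120.4] [254 120  44   2  58]
[373.9 154.5] [373 151   3   8   8]
[298.3 215.9] [296 213   6   7  33]
[258.  216.6] [255 214   7   6  34]
[205.1 223.2] [193 220  26   7  29]
[208.1 280.1] [206 279   5   4  14]
(array([479.23946142, 285.99263003,  26.87565294]), [0.985542383193568, 1.6917013758147144, 0.7208469172098171])
(array([465.04550186, 244.40338512,  29.39462077]), [0.6327851148401611, 0.973316745359388, 0.9907637886784434])
g [393.8 146.7] [379 140  30  14 202]
g [274.3 151. ] [254 145  42  13 460]
g [200.8 243. ] [189 236  25  12 148]
blk [377.  16.] [368   0  27  26 196]
blk [238.6  47.1] [220  28  37  39 883]
blk [406.  112.6] [387 105  37  17 303]
blk [275.4 129.5] [250 121  52  18 833]
blk [390.6 160.2] [374 151  35  18 322]
blk [277.6 202.3] [253 189  50  22 673]
blk [203.2 224.3] [188 218  34  12 290]
```

View pics/w1z.png

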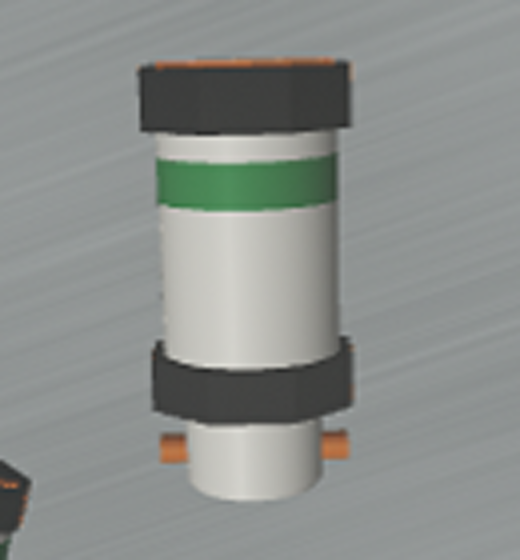

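```bash
python3 - <<'E'
from h import *
W=get_calibration("wrist");W["pose"]=np.load("w1.npy")
a=plane(W,(258,216.6),27);b=plane(W,(298.3,215.9),27);t=plane(W,(274.3,120.6),27)
m=(a+b)/2;d=t-m;print(a,b,m,t,np.linalg.norm(d),np.degrees(np.arctan2(d[1],d[0])),"perp",np.degrees(np.arctan2(a[1]-b[1],a[0]-b[0]))-90,"orig",m+d/np.linalg.norm(d)*59)
print("green top z51",plane(W,(274.6,152),50))
# kinematics fit, tool down: r, z
from scipy.optimize import least_squares
J=np.array([[.3004,1.5216,1.3207],[.2111,1.574,1.357],[.3116,1.4248,1.4056]]);r=[np.hypot(162.31,525.21),np.hypot(353.2252,379.75),np.hypot(507.43,250.21)];z=[204.88,230.25,240.26]
for i in range(3):print(J[i].sum(),r[i],z[i])
E
```

```text
[478.85547222 286.30141677  27.        ] [464.68087828 243.50704813  27.        ] [471.76817525 264.90423245  27.        ] [571.44447541 233.88149505  27.        ] 104.39240896258013 -17.28796171789644 perp -18.326196620653192 orig [528.10274754 247.37095082  27.        ]
green top z51 [543.04021019 243.25733741  50.        ]
3.1427 549.7181825262833 204.88
3.1421 518.6309906041481 230.25
3.1420000000000003 565.7651889255825 240.26
```

Request:
{"op": "carry_out", "data": {
  "series": [
    {"delta_pos": [15, -4, -40], "turn": [0.03, 0.1, 0.01], "hand": 1},
    {"delta_pos": [32, -8, -80], "turn": [0.06, 0.2, 0.02], "hand": 1},
    {"delta_pos": [47, -12, -114], "turn": [0.09, 0.286, 0.025], "hand": 1},
    {"delta_pos": [39, -9, -143], "turn": [0.09, 0.286, 0.025], "hand": 1},
    {"delta_pos": [30, -6, -172], "turn": [0.09, 0.286, 0.025], "hand": 1},
    {"delta_pos": [22, -3, -200], "turn": [0.09, 0.286, 0.025], "hand": 1},
    {"delta_pos": [22, -3, -200], "turn": [0.09, 0.286, 0.025], "hand": 1}
  ]
}}

```text
clock: 3.45
eef_pos: [528.1, 247.5, 38.8]
eef_rot: [3.134, 0.303, -0.312]
wrist_force: [-0.7, 0.4, 0.6]
finger_gap: 94.3
```

```bash
python3 - <<'E'
from h import *
s=read_state(); print({k:np.round(v,4).tolist() for k,v in s.items() if k in("clock","joints","eef_pos","eef_rot","wrist_force")})
c=get_calibration("wrist");im=camera("wrist");cv2.imwrite("pics/w2.png",im[:,:,::-1]);np.save("w2.npy",c["pose"])
E
```

```text
{'clock': 3.45, 'joints': [0.2988, 0.6947, 1.3749, 0.1701, 1.3306, 2.118], 'eef_pos': [528.1002, 247.5144, 38.8165], 'eef_rot': [3.1335, 0.3029, -0.3117], 'wrist_force': [-0.7423, 0.4448, 0.627]}
```

View pics/w2.png

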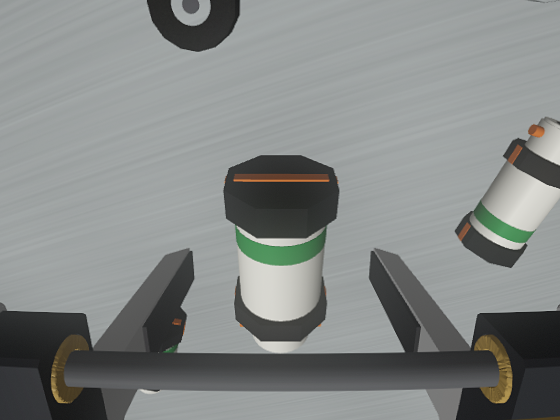

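Request:
{"op": "carry_out", "data": {
  "series": [
    {"delta_pos": [-4, 1.2, -14], "turn": [0, 0, 0], "hand": 1},
    {"delta_pos": [-8, 2.5, -27.5], "turn": [0, 0, 0], "hand": 1},
    {"delta_pos": [-8, 2.5, -27.5], "turn": [0, 0, 0], "hand": 0.3},
    {"delta_pos": [-8, 2.5, -27.5], "turn": [0, 0, 0], "hand": 0.3},
    {"delta_pos": [-8, 2.5, -27.5], "turn": [0, 0, 0], "hand": 0.3},
    {"delta_pos": [-8, 2.5, -27.5], "turn": [0, 0, 0], "hand": 0.3}
  ],
  "squeeze": 40
}}

```text
clock: 4.25
eef_pos: [521.6, 250.0, 13.2]
eef_rot: [3.136, 0.299, -0.314]
wrist_force: [-0.3, -0.7, 0.1]
finger_gap: 57.8
```

Request:
{"op": "carry_out", "data": {
  "series": [
    {"delta_pos": [0, 0, 0], "turn": [0, 0, 0], "hand": 0.3},
    {"delta_pos": [0, 0, 0], "turn": [0, 0, 0], "hand": 0.3},
    {"delta_pos": [0, 0, 0], "turn": [0, 0, 0], "hand": 0.3}
  ]
}}

```text
clock: 4.62
eef_pos: [521.5, 249.9, 13.1]
eef_rot: [3.135, 0.3, -0.314]
wrist_force: [-0.3, 0.2, 1.6]
finger_gap: 47.3
```

Request:
{"op": "carry_out", "data": {
  "series": [
    {"delta_pos": [0, 0, 50], "turn": [0, 0, 0], "hand": 0.3},
    {"delta_pos": [-5, 10, 100], "turn": [0, 0, 0.12], "hand": 0.3},
    {"delta_pos": [-20, 40, 130], "turn": [0, 0, 0.3], "hand": 0.3},
    {"delta_pos": [-40, 75, 140], "turn": [0, 0, 0.48], "hand": 0.3},
    {"delta_pos": [-65, 115, 140], "turn": [0, 0, 0.66], "hand": 0.3},
    {"delta_pos": [-90, 150, 140], "turn": [0, 0, 0.84], "hand": 0.3},
    {"delta_pos": [-110, 180, 140], "turn": [0, 0, 1.02], "hand": 0.3},
    {"delta_pos": [-110, 180, 140], "turn": [0, 0, 1.19], "hand": 0.3}
  ]
}}

```text
clock: 5.62
eef_pos: [409.6, 431.8, 152.3]
eef_rot: [3.136, 0.301, 0.885]
wrist_force: [0.8, -0.4, -2.2]
finger_gap: 47.3
```

Request:
{"op": "carry_out", "data": {
  "series": [
    {"delta_pos": [0, 5, 0], "turn": [0.13, -0.11, 0], "hand": 0.3},
    {"delta_pos": [0, 10, 0], "turn": [0.26, -0.22, 0], "hand": 0.3},
    {"delta_pos": [0, 15, 0], "turn": [0.39, -0.325, 0], "hand": 0.3},
    {"delta_pos": [0, 20, 0], "turn": [0.52, -0.433, 0], "hand": 0.3},
    {"delta_pos": [0, 30, 0], "turn": [0.65, -0.54, 0], "hand": 0.3},
    {"delta_pos": [0, 40, 0], "turn": [0.78, -0.65, 0], "hand": 0.3}
  ]
}}

```text
clock: 6.38
eef_pos: [411.3, 469.7, 153.4]
eef_rot: [3.134, -0.721, 0.876]
wrist_force: [0.1, 0.8, -2.8]
finger_gap: 47.3
```

```bash
python3 - <<'E'
from h import *
s=read_state(); print({k:np.round(v,4).tolist() for k,v in s.items() if k in("clock","joints","eef_pos","eef_rot","wrist_force")})
im=camera("side");cv2.imwrite("pics/s1.png",im[:,:,::-1])
E
```

```text
{'clock': 6.375, 'joints': [0.7641, 0.2178, 1.9308, 0.2401, 0.2821, 1.2559], 'eef_pos': [411.3291, 469.6899, 153.4183], 'eef_rot': [3.1342, -0.721, 0.8758], 'wrist_force': [0.1171, 0.8098, -2.7547]}
```

View pics/s1.png

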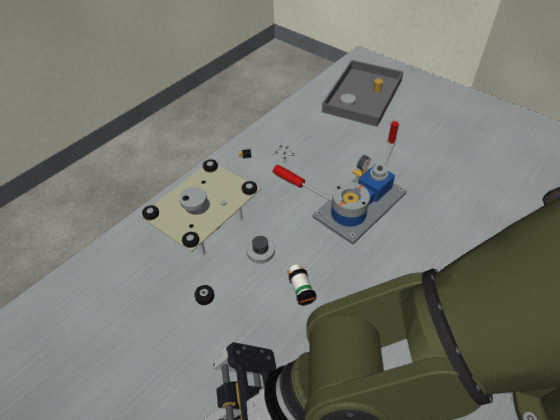

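```bash
cat > kin.py <<'E'
import numpy as np
from scipy.spatial.transform import Rotation as Ro
from scipy.optimize import least_squares
J=np.array([[1.20441,.300456,1.52162,0,1.32071,-.06659],[.751,.2111,1.574,0,1.357,.9262],[.3934,.3116,1.4248,0,1.4056,2.302],[.2988,.6947,1.3749,.1701,1.3306,2.118],[.7641,.2178,1.9308,.2401,.2821,1.2559]])
P=np.array([[162.31,525.21,204.88],[353.2252,379.75,230.2513],[507.43,250.21,240.26],[528.1,247.51,38.82],[411.33,469.69,153.42]])
E=np.array([[-3.1404,0,2.84179],[-3.1414,.0003,1.3956],[3.1413,.0003,-.3378],[3.1335,.3029,-.3117],[3.1342,-.721,.8758]])
def fk(q,p):
    d1,a1,L2,a3,L3,Lt=p
    R1=Ro.from_euler('z',q[0]);R2=R1*Ro.from_euler('y',q[1]);R3=R2*Ro.from_euler('y',q[2])
    R4=R3*Ro.from_euler('z',q[3]);R5=R4*Ro.from_euler('y',q[4]);R6=R5*Ro.from_euler('z',q[5])
    x=R1.apply([a1,0,d1])+R2.apply([0,0,L2])+R3.apply([a3,0,L3])+R6.apply([0,0,Lt]);return x,R6
f=lambda p:np.concatenate([fk(q,p)[0]-x for q,x in zip(J,P)])
s=least_squares(f,[300,50,400,0,400,250]);p=s.x
C=fk(J[0],p)[1].inv()*Ro.from_euler('xyz',E[0])
if __name__=="__main__":
    print(p.round(1),np.abs(s.fun).max())
    for q,e in zip(J,E):
        print(((fk(q,p)[1]*C).inv()*Ro.from_euler('xyz',e)).magnitude())
def ik(x,R,q0):
    lo=np.array([-3.03,-.79,.23,-1.04,0,-2.55]);hi=np.array([3.03,2.21,2.52,4.18,3.07,2.55])
    def g(q):
        X,R6=fk(q,p);return np.r_[(X-x)/100,((R6*C).inv()*R).as_rotvec()]
    return least_squares(g,np.clip(q0,lo+.01,hi-.01),bounds=(lo,hi))
E
python3 kin.py
```

```text
[265.1 -34.3 477.5  86.7 477.8 313.8] 33.954683483131845
3.3306702677726487e-16
0.00021756400078529845
8.624252065014675e-05
0.00011758334864585512
8.38754044159797e-05
```

```bash
sed -i 's/d1,a1,L2,a3,L3,Lt=p/d1,a1,L2,a3,L3,Lt,o1,o4=p/; s/R1.apply(\[a1,0,d1\])/R1.apply([a1,o1,d1])/; s/+R6.apply/+R4.apply([0,o4,0])+R6.apply/; s/\[300,50,400,0,400,250\]/[300,50,400,0,400,250,36,0]/' kin.py; python3 kin.py
```

```text
[ 2.213e+02 -1.000e-01  4.241e+02  4.090e+01  4.476e+02  2.706e+02
  3.650e+01  1.000e-01] 0.02509354090972238
3.3306702677726487e-16
0.00021756400078529845
8.624252065014675e-05
0.00011758334864585512
8.38754044159797e-05
```

```bash
python3 - <<'E'
from kin import *
q0=J[4]
for pit in (-1.27,):
  for r in (600,640,680,720,760,800):
    for yaw in(.8758,):
      a=.86
      for z in(63,110):
        s=ik(np.array([r*np.cos(a),r*np.sin(a),z]),Ro.from_euler('xyz',[3.134,pit,yaw]),q0)
        print(r,z,round(s.cost,5),s.x.round(2))
E
```

```text
600 63 0.1376 [ 0.8   0.33  2.05 -1.02  0.    2.55]
600 110 0.0 [ 0.75  0.42  2.25  2.98  0.81 -1.5 ]
640 63 0.0 [ 0.76  0.6   2.13  3.01  0.87 -1.52]
640 110 0.0 [ 0.76  0.47  2.15  2.99  0.75 -1.49]
680 63 0.0 [ 0.77  0.64  2.03  3.01  0.8  -1.51]
680 110 0.0 [ 0.77  0.52  2.05  2.99  0.7  -1.49]
720 63 0.0 [ 0.78  0.69  1.92  3.01  0.74 -1.5 ]
720 110 0.0 [ 0.78  0.58  1.94  3.    0.65 -1.48]
760 63 0.0 [ 0.78  0.73  1.82  3.01  0.68 -1.5 ]
760 110 0.0 [ 0.78  0.63  1.83  3.    0.59 -1.48]
800 63 0.0 [ 0.79  0.78  1.7   3.01  0.61 -1.49]
800 110 0.0 [ 0.79  0.69  1.72  2.99  0.54 -1.47]
```

```bash
python3 - <<'E'
from kin import *
q0=J[4]
for yaw in (1.3,1.6,1.9,2.2):
  for X in((400,480),(350,450),(380,420),(450,420)):
    q=q0
    for f in np.linspace(0,1,15):
        x=P[4]+f*(np.array([*X,110])-P[4]);e=E[4]+f*(np.array([3.134,-1.27,yaw])-E[4])
        s=ik(x,Ro.from_euler('xyz',e),q);q=s.x
    s=ik(np.array([*X,63]),Ro.from_euler('xyz',e),q)
    print(yaw,X,round(s.cost,5),q.round(2),s.x.round(2))
E
```

```text
1.3 (400, 480) 0.0 [ 0.52  0.5   2.1   2.15  0.92 -1.1 ] [ 0.52  0.62  2.08  2.21  0.98 -1.21]
1.3 (350, 450) 0.0 [ 0.52  0.43  2.24  2.19  0.96 -1.18] [ 0.52  0.57  2.23  2.25  1.04 -1.29]
1.3 (380, 420) 0.0 [ 0.4   0.44  2.22  2.06  1.   -1.13] [ 0.4   0.58  2.2   2.13  1.06 -1.25]
1.3 (450, 420) 0.0 [ 0.34  0.52  2.06  1.95  0.99 -1.03] [ 0.34  0.64  2.04  2.01  1.04 -1.14]
1.6 (400, 480) 0.0 [ 0.42  0.58  1.94  1.71  1.1  -0.92] [ 0.42  0.69  1.92  1.76  1.11 -1.02]
1.6 (350, 450) 0.0 [ 0.4   0.5   2.09  1.74  1.12 -1.  ] [ 0.4   0.62  2.08  1.79  1.14 -1.12]
1.6 (380, 420) 0.0 [ 0.31  0.52  2.06  1.65  1.16 -0.98] [ 0.31  0.64  2.04  1.69  1.17 -1.09]
1.6 (450, 420) 0.0 [ 0.27  0.61  1.88  1.57  1.19 -0.88] [ 0.27  0.71  1.87  1.61  1.19 -0.98]
1.9 (400, 480) 0.0 [ 0.39  0.68  1.73  1.41  1.31 -0.81] [ 0.39  0.77  1.72  1.43  1.29 -0.9 ]
1.9 (350, 450) 0.0 [ 0.37  0.6   1.9   1.42  1.31 -0.9 ] [ 0.37  0.7   1.88  1.45  1.29 -0.99]
1.9 (380, 420) 0.0 [ 0.29  0.62  1.85  1.36  1.36 -0.89] [ 0.29  0.72  1.84  1.37  1.34 -0.97]
1.9 (450, 420) 0.0 [ 0.25  0.72  1.66  1.31  1.4  -0.8 ] [ 0.25  0.81  1.65  1.33  1.38 -0.87]
2.2 (400, 480) 0.0 [ 0.4   0.8   1.5   1.2   1.53 -0.75] [ 0.4   0.88  1.48  1.2   1.51 -0.82]
2.2 (350, 450) 0.0 [ 0.38  0.71  1.68  1.19  1.51 -0.84] [ 0.38  0.8   1.66  1.2   1.48 -0.91]
2.2 (380, 420) 0.0 [ 0.31  0.73  1.63  1.14  1.56 -0.84] [ 0.31  0.82  1.62  1.14  1.53 -0.91]
2.2 (450, 420) 0.0 [ 0.28  0.84  1.42  1.12  1.63 -0.76] [ 0.28  0.92  1.41  1.12  1.6  -0.82]
```

```bash
python3 - <<'E'
from kin import *
q=J[4];R0=Ro.from_euler('xyz',E[4])
pos=P[4]
for i in range(1,7):
    s=ik(pos+np.array([-20,-30,0])*i/6,Ro.from_rotvec([0,0,.72*i/6])*R0,q);print(s.x.round(2),(s.x-q).round(2),round(s.cost,6));q=s.x
R1=Ro.from_rotvec([0,0,.72])*R0;yaw=R1.as_euler('xyz')[2];k=np.array([-np.sin(yaw),np.cos(yaw),0]);print(k,(-.549*k).round(3))
for i in range(1,5):
    s=ik(pos+np.array([-20,-30,-30*i/4]),Ro.from_rotvec(-.549*i/4*k)*R1,q);print(s.x.round(2),(s.x-q).round(2),round(s.cost,6));q=s.x
E
```

```text
[0.71 0.21 1.94 0.56 0.34 0.82] [-0.05 -0.01  0.01  0.32  0.06 -0.44] 0.0
[0.66 0.21 1.94 0.75 0.43 0.52] [-0.05 -0.    0.    0.19  0.09 -0.3 ] 0.0
[0.62 0.22 1.93 0.85 0.53 0.31] [-0.05  0.01 -0.01  0.1   0.1  -0.21] 0.0
[0.58 0.23 1.92 0.89 0.63 0.15] [-0.04  0.01 -0.02  0.04  0.11 -0.16] 0.0
[0.54 0.25 1.89 0.9  0.74 0.03] [-0.04  0.02 -0.02  0.01  0.11 -0.12] 0.0
[ 0.51  0.27  1.86  0.89  0.84 -0.08] [-0.03  0.02 -0.03 -0.01  0.1  -0.1 ] 0.0
[-0.99968742 -0.02500107  0.        ] [ 0.549  0.014 -0.   ]
[ 0.46  0.3   1.92  1.13  0.86 -0.32] [-0.05  0.03  0.06  0.24  0.02 -0.25] 0.0
[ 0.41  0.35  1.96  1.34  0.92 -0.55] [-0.05  0.05  0.05  0.21  0.06 -0.23] 0.0
[ 0.37  0.42  2.    1.52  1.01 -0.76] [-0.04  0.07  0.03  0.18  0.1  -0.2 ] 0.0
[ 0.35  0.51  2.01  1.66  1.14 -0.92] [-0.03  0.09  0.02  0.14  0.12 -0.17] 0.0
```

Request:
{"op": "carry_out", "data": {
  "series": [
    {"delta_pos": [-2, -3, 0], "turn": [0, 0, 0.05], "hand": 0.3},
    {"delta_pos": [-4, -6, 0], "turn": [0, 0, 0.11], "hand": 0.3},
    {"delta_pos": [-7, -10, 0], "turn": [0, 0, 0.2], "hand": 0.3},
    {"delta_pos": [-10, -15, 0], "turn": [0, 0, 0.32], "hand": 0.3},
    {"delta_pos": [-14, -20, 0], "turn": [0, 0, 0.46], "hand": 0.3},
    {"delta_pos": [-17, -25, 0], "turn": [0, 0, 0.6], "hand": 0.3},
    {"delta_pos": [-20, -30, 0], "turn": [0, 0, 0.72], "hand": 0.3}
  ]
}}

```text
clock: 7.3
eef_pos: [391.0, 439.6, 153.2]
eef_rot: [3.139, -0.715, 1.6]
wrist_force: [0.1, -0.2, -2.0]
finger_gap: 47.1
```

Request:
{"op": "carry_out", "data": {
  "series": [
    {"delta_pos": [0, 0, -5], "turn": [0.12, 0.003, 0], "hand": 0.3},
    {"delta_pos": [0, 0, -10], "turn": [0.24, 0.006, 0], "hand": 0.3},
    {"delta_pos": [0, 0, -15], "turn": [0.36, 0.009, 0], "hand": 0.3},
    {"delta_pos": [0, 0, -25], "turn": [0.48, 0.012, 0], "hand": 0.3},
    {"delta_pos": [0, 0, -40], "turn": [0.549, 0.014, 0], "hand": 0.3},
    {"delta_pos": [0, 0, -60], "turn": [0.549, 0.014, 0], "hand": 0.3},
    {"delta_pos": [0, 0, -70], "turn": [0.549, 0.014, 0], "hand": 0.3}
  ]
}}

```text
clock: 8.18
eef_pos: [391.2, 440.2, 82.5]
eef_rot: [3.141, -1.266, 1.593]
wrist_force: [0.5, 0.6, -2.4]
finger_gap: 47.1
```

```bash
python3 - <<'E'
from h import *
s=read_state(); print({k:np.round(v,4).tolist() for k,v in s.items() if k in("clock","joints","eef_pos","eef_rot","wrist_force")})
for n in("top","wrist"):
    im=camera(n);cv2.imwrite(f"pics/{n}2.png",im[:,:,::-1])
E
```

```text
{'clock': 8.175, 'joints': [0.3462, 0.6074, 1.9994, 1.6908, 1.145, -1.0118], 'eef_pos': [391.2024, 440.1534, 82.5037], 'eef_rot': [3.1414, -1.2663, 1.5926], 'wrist_force': [0.5142, 0.5954, -2.3636]}
```

View pics/wrist2.png

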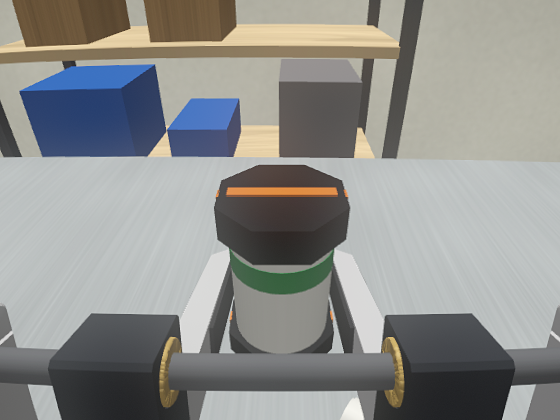

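View pics/top2.png

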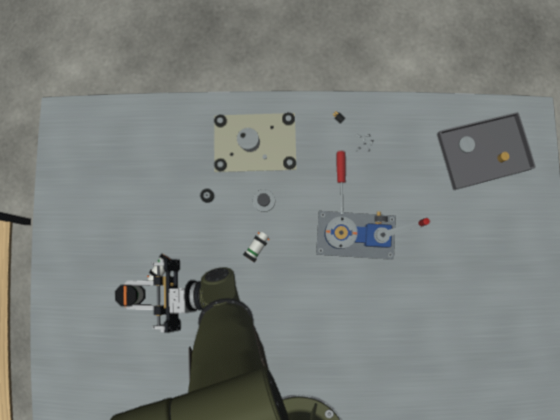

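Request:
{"op": "carry_out", "data": {
  "series": [
    {"delta_pos": [0, 0, -8], "turn": [0, 0, 0], "hand": 0.3},
    {"delta_pos": [0, 0, -15], "turn": [0, 0, 0], "hand": 0.3},
    {"delta_pos": [0, 0, -18], "turn": [0, 0, 0], "hand": 0.3},
    {"delta_pos": [0, 0, -18], "turn": [0, 0, 0], "hand": 0.3}
  ]
}}

```text
clock: 8.78
eef_pos: [391.4, 440.0, 64.9]
eef_rot: [3.137, -1.265, 1.595]
wrist_force: [-0.3, 0.6, -2.7]
finger_gap: 47.2
```

Request:
{"op": "carry_out", "data": {
  "series": [
    {"delta_pos": [0, 0, -1], "turn": [0, 0, 0], "hand": 0.3},
    {"delta_pos": [0, 0, -2], "turn": [0, 0, 0], "hand": 0.3},
    {"delta_pos": [0, 0, -2], "turn": [0, 0, 0], "hand": 0.3}
  ]
}}

```text
clock: 9.15
eef_pos: [391.5, 440.0, 63.0]
eef_rot: [3.136, -1.265, 1.596]
wrist_force: [0.8, -0.0, -1.7]
finger_gap: 47.4
```

Request:
{"op": "carry_out", "data": {
  "series": [
    {"delta_pos": [0, 0, -1], "turn": [0, 0, 0], "hand": 0.3},
    {"delta_pos": [0, 0, -1], "turn": [0, 0, 0], "hand": 0.3}
  ]
}}

```text
clock: 9.4
eef_pos: [391.4, 439.9, 61.9]
eef_rot: [3.136, -1.265, 1.596]
wrist_force: [-0.0, 0.2, -1.9]
finger_gap: 47.2
```

Request:
{"op": "carry_out", "data": {
  "series": [
    {"delta_pos": [0, 0, -1], "turn": [0, 0, 0], "hand": 0.3},
    {"delta_pos": [0, 0, -1], "turn": [0, 0, 0], "hand": 0.3}
  ]
}}

```text
clock: 9.65
eef_pos: [391.5, 440.1, 61.5]
eef_rot: [3.134, -1.266, 1.597]
wrist_force: [-1.6, -1.9, 4.7]
finger_gap: 47.1
```

Request:
{"op": "carry_out", "data": {
  "series": [
    {"delta_pos": [0, 0, 0.5], "turn": [0, 0, 0], "hand": 0.3},
    {"delta_pos": [0, 0, 0.5], "turn": [0, 0, 0], "hand": 0.7},
    {"delta_pos": [0, 0, 0.5], "turn": [0, 0, 0], "hand": 0.9},
    {"delta_pos": [0, 0, 0.5], "turn": [0, 0, 0], "hand": 1},
    {"delta_pos": [0, 0, 0.5], "turn": [0, 0, 0], "hand": 1},
    {"delta_pos": [0, 0, 0.5], "turn": [0, 0, 0], "hand": 1}
  ]
}}

```text
clock: 10.4
eef_pos: [391.4, 440.0, 61.4]
eef_rot: [3.136, -1.265, 1.596]
wrist_force: [-0.4, -0.3, 0.5]
finger_gap: 92.3
```

```bash
python3 - <<'E'
from h import *
s=read_state(); print(s["clock"],s["joints"].round(3),s["finger_gap"])
c=get_calibration("wrist");np.save("w3.npy",c["pose"])
im=camera("wrist");cv2.imwrite(f"pics/w3.png",im[:,:,::-1])
E
```

```text
10.4 [ 0.346  0.658  1.992  1.712  1.148 -1.061] 92.32559999171706
```

View pics/w3.png

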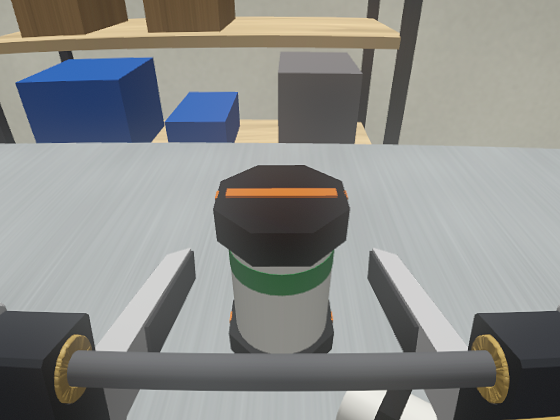

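```bash
python3 - <<'E'
from h import *
from kin import *
W=get_calibration("wrist");W["pose"]=np.load("w3.npy")
im=cv2.imread("pics/w3.png");h=cv2.cvtColor(im,cv2.COLOR_BGR2HSV);m=cv2.inRange(h,(5,120,90),(18,255,255));m[:180]=0;m[205:]=0
ys,xs=np.nonzero(m*(np.abs(np.arange(560)-281)<57));print(xs.min(),xs.max(),xs.mean(),ys.mean())
l=plane(W,(226,191.5),114);r=plane(W,(337,193.),114);print(l,r,(l+r)/2,np.linalg.norm(l-r), plane(W,(xs.mean(),ys.mean()),114))
q=np.array([.346,.658,1.992,1.712,1.148,-1.061]);R0=Ro.from_euler('xyz',[3.136,-1.265,1.596]);x0=np.array([391.4,440,61.4])
for i in range(1,5):
    s=ik(x0+np.array([3,-124,45])*i/4,R0,q);print(s.x.round(2),(s.x-q).round(2),round(s.cost,6));q=s.x
x1=x0+np.array([3,-124,45])
for i in range(1,11):
    s=ik(x1+np.array([0,124*i/10,min(1,i/5)*90]),Ro.from_rotvec(np.array([-1.265,-.03,0])*i/10)*R0,q);print(s.x.round(2),(s.x-q).round(2),round(s.cost,6));q=s.x
E
```

```text
225 337 280.95031616982834 192.52122854561878
[367.65907631 426.35981339 114.        ] [414.76582042 426.13067932 114.        ] [391.21244837 426.24524636 114.        ] 47.10730137423106 [391.05220742 425.98949134 114.        ]
[ 0.28  0.62  2.03  1.65  1.18 -1.05] [-0.07 -0.04  0.03 -0.07  0.03  0.01] 0.0
[ 0.2   0.58  2.05  1.58  1.21 -1.04] [-0.07 -0.04  0.03 -0.07  0.03  0.01] 0.0
[ 0.13  0.54  2.08  1.51  1.25 -1.02] [-0.07 -0.04  0.02 -0.07  0.04  0.02] 0.0
[ 0.05  0.51  2.09  1.44  1.29 -1.01] [-0.08 -0.04  0.02 -0.07  0.04  0.02] 0.0
[ 0.11  0.39  2.08  1.36  1.18 -0.84] [ 0.06 -0.12 -0.01 -0.08 -0.11  0.17] 0.0
[ 0.18  0.29  2.06  1.25  1.08 -0.65] [ 0.07 -0.1  -0.03 -0.12 -0.1   0.19] 0.0
[ 0.26  0.22  2.01  1.09  1.01 -0.43] [ 0.08 -0.07 -0.05 -0.15 -0.07  0.22] 0.0
[ 0.34  0.17  1.94  0.91  0.98 -0.19] [ 0.08 -0.05 -0.07 -0.18 -0.03  0.23] 0.0
[0.42 0.15 1.86 0.71 0.99 0.04] [ 0.08 -0.02 -0.08 -0.2   0.01  0.23] 0.0
[0.5  0.17 1.78 0.53 1.   0.23] [ 0.08  0.02 -0.07 -0.18  0.02  0.19] 0.0
[0.58 0.21 1.7  0.37 1.05 0.4 ] [ 0.08  0.04 -0.08 -0.16  0.05  0.17] 0.0
[0.65 0.26 1.61 0.22 1.12 0.55] [ 0.07  0.05 -0.09 -0.15  0.07  0.15] 0.0
[0.72 0.32 1.52 0.1  1.22 0.66] [ 0.07  0.06 -0.1  -0.12  0.1   0.12] 0.0
[ 0.78  0.4   1.41 -0.    1.33  0.76] [ 0.06  0.07 -0.1  -0.1   0.11  0.09] 0.0
```

Request:
{"op": "carry_out", "data": {
  "series": [
    {"delta_pos": [1, -25, 8], "turn": [0, 0, 0], "hand": 1},
    {"delta_pos": [1, -60, 20], "turn": [0, 0, 0], "hand": 1},
    {"delta_pos": [2, -95, 32], "turn": [0, 0, 0], "hand": 1},
    {"delta_pos": [2, -125, 60], "turn": [0, 0, 0], "hand": 1},
    {"delta_pos": [2, -125, 95], "turn": [-0.15, -0.004, 0], "hand": 1},
    {"delta_pos": [2, -115, 125], "turn": [-0.3, -0.008, 0], "hand": 1},
    {"delta_pos": [2, -105, 140], "turn": [-0.45, -0.012, 0], "hand": 1},
    {"delta_pos": [1, -90, 140], "turn": [-0.6, -0.015, 0], "hand": 1}
  ]
}}

```text
clock: 11.45
eef_pos: [393.2, 350.1, 203.6]
eef_rot: [3.13, -0.661, 1.597]
wrist_force: [0.4, -0.3, -0.3]
finger_gap: 94.1
```

Request:
{"op": "carry_out", "data": {
  "series": [
    {"delta_pos": [0, 15, 0], "turn": [-0.15, -0.004, 0], "hand": 1},
    {"delta_pos": [0, 35, 0], "turn": [-0.3, -0.008, 0], "hand": 1},
    {"delta_pos": [0, 55, 0], "turn": [-0.45, -0.012, 0], "hand": 1},
    {"delta_pos": [0, 70, 0], "turn": [-0.6, -0.015, 0], "hand": 1},
    {"delta_pos": [0, 75, 0], "turn": [-0.665, -0.02, 0], "hand": 1},
    {"delta_pos": [0, 75, 0], "turn": [-0.665, -0.02, 0], "hand": 1}
  ]
}}

```text
clock: 12.2
eef_pos: [391.9, 425.8, 200.8]
eef_rot: [3.133, 0.001, 1.599]
wrist_force: [-0.5, -0.1, -0.1]
finger_gap: 94.2
```

```bash
python3 - <<'E'
from h import *
s=read_state(); print(s["clock"],s["joints"].round(3),s["eef_pos"].round(1),s["eef_rot"].round(4))
c=get_calibration("wrist");np.save("w4.npy",c["pose"])
im=camera("wrist");cv2.imwrite(f"pics/w4.png",im[:,:,::-1])
E
```

```text
12.2 [ 0.767  0.364  1.447 -0.007  1.325  0.74 ] [391.9 425.8 200.8] [3.1332e+00 9.0000e-04 1.5986e+00]
```

View pics/w4.png

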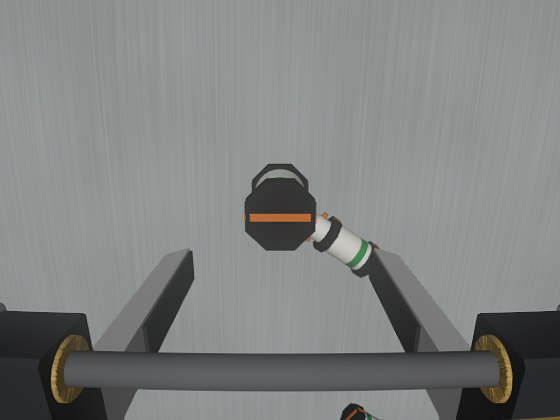

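```bash
python3 - <<'E'
from h import *
W=get_calibration("wrist");W["pose"]=np.load("w4.npy")
im=cv2.imread("pics/w4.png");h=cv2.cvtColor(im,cv2.COLOR_BGR2HSV);m=cv2.inRange(h,(5,120,90),(18,255,255));k,l,st,c=cv2.connectedComponentsWithStats(m)
for i in range(1,k):
    if st[i,4]>=10:print(c[i].round(1),st[i])
i=1+np.argmax(st[1:,4]);ys,xs=np.nonzero(l==i);p=np.polyfit(xs,ys,1);x0,x1=xs.min(),xs.max()
A=plane(W,(x0-.5,np.polyval(p,x0)),114);B=plane(W,(x1+.5,np.polyval(p,x1)),114);print(A,B,(A+B)/2,np.linalg.norm(A-B),np.arctan2(B[1]-A[1],B[0]-A[0]))
W3=get_calibration("wrist");W3["pose"]=np.load("w3.npy")
print("tri",tri((W,c[i]),(W3,(281,192.4))))
print("decoy",plane(W,(342,243),15))
T=get_calibration("top");print("decoy before",plane(T,(160,268),15))
E
```

```text
[244.5 216.3] [244 213   2   8  13]
[324.4 215. ] [322 212   6   6  22]
[279.9 217.5] [249 214  62   8 490]
[307.5 239.2] [306 238   4   4  11]
[360.5 409.6] [358 407   7   6  14]
[351.1 414.3] [345 409  12  11  41]
[367.30270613 423.1003114  114.        ] [414.367623  424.2255097 114.       ] [390.83516457 423.66291055 114.        ] 47.0783652109786 0.023902814998097675
tri (array([391.09847683, 424.04776515, 115.21562857]), [0.011132423048995883, 0.011132423049004076])
decoy [459.38702977 366.24375539  15.        ]
decoy before [458.92281246 366.81240383  15.        ]
```

Request:
{"op": "carry_out", "data": {
  "series": [
    {"delta_pos": [-1, -2, -30], "turn": [0, 0.008, 0], "hand": 1},
    {"delta_pos": [-1, -2, -65], "turn": [0, 0.008, 0], "hand": 1},
    {"delta_pos": [-1, -2, -95], "turn": [0, 0.008, 0], "hand": 1},
    {"delta_pos": [-1, -2, -113], "turn": [0, 0.008, 0], "hand": 1},
    {"delta_pos": [-1, -2, -113], "turn": [0, 0.008, 0], "hand": 0.4},
    {"delta_pos": [-1, -2, -113], "turn": [0, 0.008, 0], "hand": 0.4},
    {"delta_pos": [-1, -2, -113], "turn": [0, 0.008, 0], "hand": 0.4},
    {"delta_pos": [-1, -2, -113], "turn": [0, 0.008, 0], "hand": 0.4}
  ],
  "squeeze": 50
}}

```text
clock: 13.25
eef_pos: [391.6, 423.2, 89.1]
eef_rot: [3.14, -0.0, 1.597]
wrist_force: [-0.5, 0.5, -0.0]
finger_gap: 57.4
```

Request:
{"op": "carry_out", "data": {
  "series": [
    {"delta_pos": [0, 0, 0], "turn": [0, 0, 0], "hand": 0.4},
    {"delta_pos": [0, 0, 0], "turn": [0, 0, 0], "hand": 0.4}
  ]
}}

```text
clock: 13.5
eef_pos: [391.6, 423.2, 88.9]
eef_rot: [3.14, -0.0, 1.597]
wrist_force: [0.0, -1.6, 4.7]
finger_gap: 53.4
```

Request:
{"op": "carry_out", "data": {
  "series": [
    {"delta_pos": [0, 0, 50], "turn": [0, 0, 0], "hand": 0.4},
    {"delta_pos": [10, -20, 100], "turn": [0, 0, 0.1], "hand": 0.4},
    {"delta_pos": [30, -65, 130], "turn": [0, 0, 0.24], "hand": 0.4},
    {"delta_pos": [55, -120, 140], "turn": [0, 0, 0.4], "hand": 0.4},
    {"delta_pos": [80, -175, 140], "turn": [0, 0, 0.55], "hand": 0.4},
    {"delta_pos": [105, -230, 140], "turn": [0, 0, 0.7], "hand": 0.4},
    {"delta_pos": [130, -285, 140], "turn": [0, 0, 0.85], "hand": 0.4},
    {"delta_pos": [150, -340, 140], "turn": [0, 0, 1.0], "hand": 0.4}
  ]
}}

```text
clock: 14.5
eef_pos: [541.8, 81.0, 228.0]
eef_rot: [3.141, -0.0, 2.602]
wrist_force: [0.9, 0.7, -1.1]
finger_gap: 53.5
```

Request:
{"op": "carry_out", "data": {
  "series": [
    {"delta_pos": [15, -45, 0], "turn": [0, 0, 0.12], "hand": 0.4},
    {"delta_pos": [30, -90, 0], "turn": [0, 0, 0.24], "hand": 0.4},
    {"delta_pos": [50, -135, 0], "turn": [0, 0, 0.36], "hand": 0.4},
    {"delta_pos": [75, -170, 0], "turn": [0, 0, 0.474], "hand": 0.4},
    {"delta_pos": [100, -195, 0], "turn": [0, 0, 0.474], "hand": 0.4},
    {"delta_pos": [100, -195, 0], "turn": [0, 0, 0.474], "hand": 0.4}
  ]
}}

```text
clock: 15.25
eef_pos: [641.8, -113.7, 226.8]
eef_rot: [3.14, -0.002, 3.069]
wrist_force: [-0.0, 0.4, -2.6]
finger_gap: 53.8
```

```bash
python3 - <<'E'
from h import *
s=read_state(); print(s["clock"],s["joints"].round(3),s["eef_pos"].round(1),s["eef_rot"].round(4))
c=get_calibration("wrist");np.save("w5.npy",c["pose"])
im=camera("wrist");cv2.imwrite(f"pics/w5.png",im[:,:,::-1])
E
```

```text
15.25 [-2.320e-01  5.210e-01  1.164e+00  1.000e-03  1.458e+00 -1.730e+00] [ 641.8 -113.7  226.8] [ 3.1402e+00 -1.6000e-03  3.0689e+00]
```

View pics/w5.png

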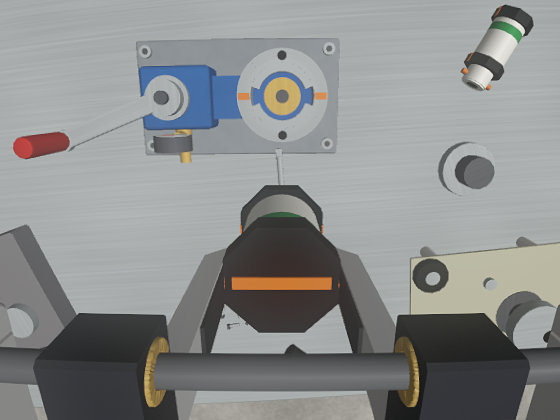

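```bash
python3 - <<'E'
from h import *
W=get_calibration("wrist");W["pose"]=np.load("w5.npy")
im=cv2.imread("pics/w5.png");h=cv2.cvtColor(im,cv2.COLOR_BGR2HSV);m=cv2.inRange(h,(5,120,90),(16,255,255));k,l,st,c=cv2.connectedComponentsWithStats(m)
for i in range(1,k):
    if st[i,4]>=30:print(c[i].round(1),st[i],plane(W,c[i],70).round(1),plane(W,c[i],252).round(1))
v=cv2.inRange(h,(0,0,0),(179,255,60));k,l,st,c=cv2.connectedComponentsWithStats(v)
for i in range(1,k):
    if 30<=st[i,4]<120 and c[i][1]<150:print("dot",c[i].round(1),st[i,4],plane(W,c[i],70).round(1))
E
```

```text
[243.  96.] [238  93  11   7  77] [ 549.3 -141.7   70. ] [ 555.3 -124.2  252. ]
[320.5  95.5] [316  93  10   6  60] [553.9 -73.6  70. ] [557.4 -92.9 252. ]
[281.3 283. ] [ 231  277  101   13 1304] [ 732.6 -121.2   70. ] [ 639.5 -114.8  252. ]
```

Request:
{"op": "carry_out", "data": {
  "series": [
    {"delta_pos": [-40, 3, 0], "turn": [0, 0, 0.004], "hand": 0.4},
    {"delta_pos": [-88.5, 7, -15], "turn": [0, 0, 0.004], "hand": 0.4},
    {"delta_pos": [-88.5, 7, -50], "turn": [0, 0, 0.004], "hand": 0.4},
    {"delta_pos": [-88.5, 7, -50], "turn": [0, 0, 0.004], "hand": 0.4},
    {"delta_pos": [-88.5, 7, -50], "turn": [0, 0, 0.004], "hand": 0.4}
  ]
}}

```text
clock: 15.92
eef_pos: [553.5, -104.7, 179.7]
eef_rot: [3.141, 0.002, 3.075]
wrist_force: [-0.2, 0.3, -2.0]
finger_gap: 53.8
```

```bash
python3 - <<'E'
from h import *
s=read_state(); print(s["clock"],s["joints"].round(3),s["eef_pos"].round(2),s["eef_rot"].round(4))
c=get_calibration("wrist");np.save("w6.npy",c["pose"])
im=camera("wrist");cv2.imwrite(f"pics/w6.png",im[:,:,::-1])
im=camera("side");cv2.imwrite(f"pics/s6.png",cv2.resize(im[100:280,260:460,::-1],None,fx=3,fy=3,interpolation=cv2.INTER_CUBIC))
E
```

```text
15.925 [-2.530e-01  3.500e-01  1.516e+00  1.000e-03  1.274e+00 -1.758e+00] [ 553.47 -104.74  179.71] [3.1406e+00 1.8000e-03 3.0754e+00]
```

View pics/s6.png

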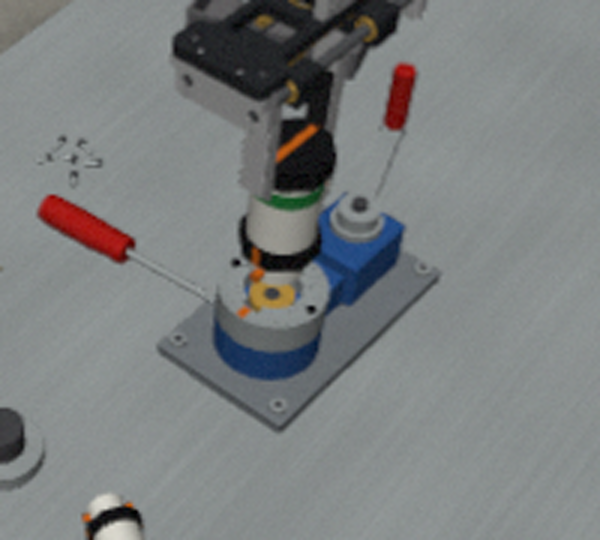

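View pics/w6.png

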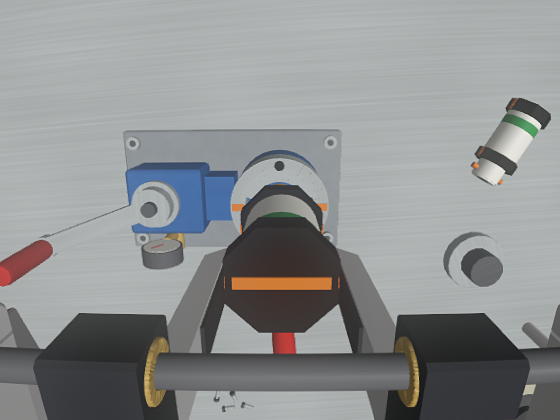

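Request:
{"op": "carry_out", "data": {
  "series": [
    {"delta_pos": [-0.3, -1.7, -8], "turn": [0, 0, 0], "hand": 0.4},
    {"delta_pos": [-0.3, -1.7, -16], "turn": [0, 0, 0], "hand": 0.4},
    {"delta_pos": [-0.3, -1.7, -21], "turn": [0, 0, 0], "hand": 0.4},
    {"delta_pos": [-0.3, -1.7, -25], "turn": [0, 0, 0], "hand": 0.4},
    {"delta_pos": [-0.3, -1.7, -27], "turn": [0, 0, 0], "hand": 0.4},
    {"delta_pos": [-0.3, -1.7, -27], "turn": [0, 0, 0], "hand": 0.4}
  ]
}}

```text
clock: 16.77
eef_pos: [552.6, -106.7, 151.4]
eef_rot: [3.14, 0.0, 3.075]
wrist_force: [-0.4, -0.2, -1.4]
finger_gap: 53.1
```

Request:
{"op": "carry_out", "data": {
  "series": [
    {"delta_pos": [0.3, 0, -3], "turn": [0, 0, 0], "hand": 0.4},
    {"delta_pos": [0.3, 0, -6], "turn": [0, 0, 0], "hand": 0.4},
    {"delta_pos": [0.3, 0, -6], "turn": [0, 0, 0], "hand": 0.4}
  ]
}}

```text
clock: 17.15
eef_pos: [553.1, -106.8, 145.6]
eef_rot: [3.14, 0.001, 3.075]
wrist_force: [-1.3, -0.4, 3.4]
finger_gap: 53.6
```

Request:
{"op": "carry_out", "data": {
  "series": [
    {"delta_pos": [0, 0, -3], "turn": [0, 0, 0], "hand": 0.4},
    {"delta_pos": [0, 0, -6], "turn": [0, 0, 0], "hand": 0.4},
    {"delta_pos": [0, 0, -8.5], "turn": [0, 0, 0], "hand": 0.4},
    {"delta_pos": [0, 0, -10], "turn": [0, 0, 0], "hand": 0.4},
    {"delta_pos": [0, 0, -10.5], "turn": [0, 0, 0], "hand": 0.4},
    {"delta_pos": [0, 0, -10.5], "turn": [0, 0, 0], "hand": 0.4}
  ]
}}

```text
clock: 17.9
eef_pos: [553.2, -106.8, 135.3]
eef_rot: [3.141, 0.001, 3.075]
wrist_force: [-1.1, 1.0, 7.2]
finger_gap: 53.7
```

Request:
{"op": "carry_out", "data": {
  "series": [
    {"delta_pos": [0, 0, -0.7], "turn": [0, 0, 0], "hand": 0.4},
    {"delta_pos": [0, 0, -0.7], "turn": [0, 0, 0], "hand": 0.4}
  ]
}}

```text
clock: 18.15
eef_pos: [553.3, -106.8, 134.9]
eef_rot: [3.141, 0.002, 3.075]
wrist_force: [-2.6, 0.3, 10.6]
finger_gap: 53.5
```

Request:
{"op": "carry_out", "data": {
  "series": [
    {"delta_pos": [-0.1, 0, 0.2], "turn": [0, 0, -0.15], "hand": 0.4},
    {"delta_pos": [-0.1, -0.1, 0.2], "turn": [0, 0, -0.32], "hand": 0.4},
    {"delta_pos": [-0.2, -0.1, 0.2], "turn": [0, 0, -0.49], "hand": 0.4},
    {"delta_pos": [-0.3, -0.2, 0.2], "turn": [0, 0, -0.66], "hand": 0.4},
    {"delta_pos": [-0.4, -0.3, 0.2], "turn": [0, 0, -0.83], "hand": 0.4},
    {"delta_pos": [-0.5, -0.4, 0.2], "turn": [0, 0, -1.0], "hand": 0.4},
    {"delta_pos": [-0.6, -0.5, 0.2], "turn": [0, 0, -1.17], "hand": 0.4},
    {"delta_pos": [-0.7, -0.6, 0.2], "turn": [0, 0, -1.34], "hand": 0.4}
  ]
}}

```text
clock: 19.15
eef_pos: [552.7, -107.5, 135.0]
eef_rot: [3.139, 0.001, 1.729]
wrist_force: [0.1, -1.1, 8.2]
finger_gap: 53.9
```

```bash
python3 - <<'E'
from h import *
s=read_state(); print(s["clock"],s["joints"].round(3),s["eef_pos"].round(2),s["eef_rot"].round(4),s["moment"],s["wrist_force"])
c=get_calibration("wrist");np.save("w7.npy",c["pose"])
im=camera("wrist");cv2.imwrite(f"pics/w7.png",im[:,:,::-1])
E
```

```text
19.15 [-0.257  0.393  1.566 -0.     1.179 -0.416] [ 552.67 -107.49  134.99] [3.1390e+00 1.2000e-03 1.7293e+00] [-0.07468734  0.21988253  0.02294732] [ 0.13982555 -1.14842196  8.17209645]
```

View pics/w7.png

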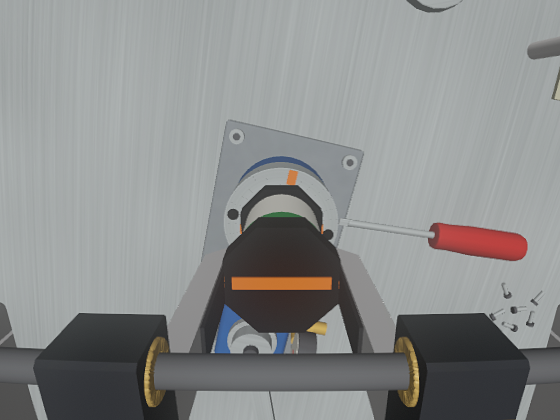

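Request:
{"op": "carry_out", "data": {
  "series": [
    {"delta_pos": [0, 0, 0], "turn": [0, 0, -0.12], "hand": 0.4},
    {"delta_pos": [-0.1, -0.1, 0], "turn": [0, 0, -0.21], "hand": 0.4},
    {"delta_pos": [-0.1, -0.1, 0], "turn": [0, 0, -0.26], "hand": 0.4},
    {"delta_pos": [-0.1, -0.1, 0], "turn": [0, 0, -0.26], "hand": 0.4}
  ]
}}

```text
clock: 19.7
eef_pos: [552.3, -108.0, 135.1]
eef_rot: [3.139, 0.002, 1.474]
wrist_force: [-2.2, -2.9, 10.1]
finger_gap: 53.3
```

```bash
python3 - <<'E'
from h import *
s=read_state(); print(s["clock"],s["eef_pos"].round(2),s["eef_rot"].round(4),s["moment"],s["wrist_force"])
E
```

```text
19.7 [ 552.34 -108.03  135.05] [3.1394e+00 1.7000e-03 1.4742e+00] [-0.72375102  0.67455356  0.08487888] [-2.16808839 -2.91597167 10.14787639]
```

Request:
{"op": "carry_out", "data": {
  "series": [
    {"delta_pos": [0, 0.3, 0], "turn": [0, 0, -0.05], "hand": 0.4},
    {"delta_pos": [0, 0.3, 0], "turn": [0, 0, -0.05], "hand": 0.4}
  ]
}}

```text
clock: 19.95
eef_pos: [552.3, -107.9, 135.1]
eef_rot: [3.139, 0.003, 1.426]
wrist_force: [-2.7, -5.6, 10.2]
finger_gap: 53.6
```

```bash
python3 - <<'E'
from h import *
s=read_state(); print(s["clock"],s["eef_pos"].round(2),s["eef_rot"].round(4),s["moment"],s["wrist_force"])
c=get_calibration("wrist");np.save("w8.npy",c["pose"])
im=camera("wrist");cv2.imwrite(f"pics/w8.png",im[:,:,::-1])
h=cv2.cvtColor(im,cv2.COLOR_RGB2HSV);m=cv2.inRange(h,(5,120,90),(18,255,255));k,l,st,cc=cv2.connectedComponentsWithStats(m)
i=1+np.argmax(st[1:,4]);ys,xs=np.nonzero(l==i);p=np.polyfit(xs,ys,1);x0,x1=xs.min(),xs.max()
A=plane(c,(x0-.5,np.polyval(p,x0)),160);B=plane(c,(x1+.5,np.polyval(p,x1)),160);print((A+B)/2,np.arctan2(B[1]-A[1],B[0]-A[0]))
E
```

```text
19.95 [ 552.28 -107.92  135.13] [3.1393e+00 2.6000e-03 1.4260e+00] [-1.12780335  0.79880403  1.27438103] [-2.74347055 -5.58269284 10.1658883 ]
[ 551.92853748 -107.26741946  160.        ] -0.1313073979645178
```

Request:
{"op": "carry_out", "data": {
  "series": [
    {"delta_pos": [0, 0, 0], "turn": [0, 0, 0.04], "hand": 0.4},
    {"delta_pos": [0, 0, 2], "turn": [0, 0, 0.05], "hand": 0.4},
    {"delta_pos": [0, 0, 4], "turn": [0, 0, 0.06], "hand": 0.4},
    {"delta_pos": [0, 0, 4], "turn": [0, 0, 0.06], "hand": 0.4}
  ]
}}

```text
clock: 20.5
eef_pos: [552.5, -107.8, 139.0]
eef_rot: [3.139, 0.002, 1.485]
wrist_force: [0.8, -3.2, 7.6]
finger_gap: 53.6
```

```bash
python3 - <<'E'
from h import *
s=read_state(); print(s["clock"],s["eef_pos"].round(2),s["eef_rot"].round(4),s["moment"],s["wrist_force"])
E
```

```text
20.5 [ 552.5  -107.75  138.99] [3.1389e+00 1.7000e-03 1.4849e+00] [-0.84666637  0.22399406 -0.02374652] [ 0.8466607  -3.23862124  7.59557211]
```

Now release and lift away.

Request:
{"op": "carry_out", "data": {
  "series": [
    {"delta_pos": [0, 0, 0], "turn": [0, 0, 0], "hand": 0.8},
    {"delta_pos": [0, 0, 0], "turn": [0, 0, 0], "hand": 1},
    {"delta_pos": [0, 0, 0], "turn": [0, 0, 0], "hand": 1},
    {"delta_pos": [0, 0, 0], "turn": [0, 0, 0], "hand": 1},
    {"delta_pos": [0, 0, 30], "turn": [0, 0, 0], "hand": 1},
    {"delta_pos": [0, 0, 70], "turn": [0, 0, 0], "hand": 1},
    {"delta_pos": [0, -20, 100], "turn": [0, 0, 0], "hand": 1},
    {"delta_pos": [0, -50, 110], "turn": [0, 0, 0], "hand": 1}
  ]
}}

```text
clock: 21.5
eef_pos: [552.6, -157.4, 250.7]
eef_rot: [3.137, 0.001, 1.486]
wrist_force: [-0.3, -0.5, -0.3]
finger_gap: 94.1
```

```bash
python3 - <<'E'
from h import *
s=read_state(); print(s["clock"],s["joints"].round(2),s["eef_pos"].round(2),s["eef_rot"].round(4))
c=get_calibration("wrist");np.save("w9.npy",c["pose"])
im=camera("wrist");cv2.imwrite(f"pics/w9.png",im[:,:,::-1])
im=camera("side");cv2.imwrite(f"pics/s9.png",cv2.resize(im[100:280,260:460,::-1],None,fx=3,fy=3,interpolation=cv2.INTER_CUBIC))
E
```

```text
21.5 [-0.34  0.32  1.39 -0.    1.43 -0.26] [ 552.64 -157.38  250.65] [3.1374e+00 1.2000e-03 1.4861e+00]
```

View pics/w9.png

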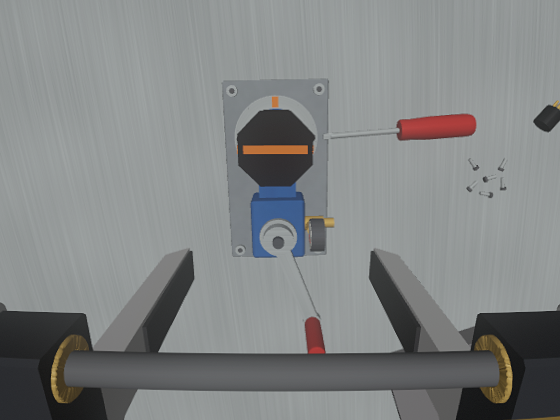

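View pics/s9.png

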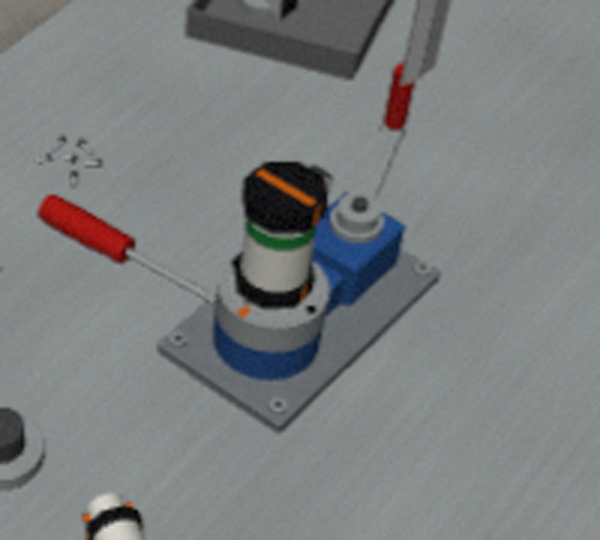

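```bash
python3 - <<'E'
from h import *
c=get_calibration("wrist");c["pose"]=np.load("w9.npy");S=get_calibration("side")
im=cv2.imread("pics/w9.png")
h=cv2.cvtColor(im,cv2.COLOR_BGR2HSV);m=cv2.inRange(h,(5,120,90),(18,255,255));k,l,st,cc=cv2.connectedComponentsWithStats(m)
for i in range(1,k):
    if st[i,4]>15: print(cc[i],st[i],plane(c,cc[i],70))
i=1+np.argmax(st[1:,4]);ys,xs=np.nonzero(l==i);p=np.polyfit(xs,ys,1);x0,x1=xs.min(),xs.max()
A=plane(c,(x0-.5,np.polyval(p,x0)),165);B=plane(c,(x1+.5,np.polyval(p,x1)),165);print((A+B)/2,np.linalg.norm(A-B),np.arctan2(B[1]-A[1],B[0]-A[0]))
sz=cv2.imread("pics/s9.png");sh=cv2.cvtColor(sz,cv2.COLOR_BGR2HSV);m=cv2.inRange(sh,(5,120,90),(18,255,255));m[215:]=0;k,l,st,c2=cv2.connectedComponentsWithStats(m);j=1+np.argmax(st[1:,4]);u=c2[j]/3+np.array([260,100])-.33
print(st[j],u,tri((c,cc[i]),(S,u)))
E
```

```text
[274.5 101.5] [272  97   6  10  60] [553.7365442 -73.6614139  70.       ]
[275. 149.] [243 145  65   9 585] [ 550.22447036 -118.33287286   70.        ]
[ 552.38136963 -107.46277274  165.        ] 46.691551620621226 -0.08571285130240443
[257 169  59  37 580] [354.97689655 162.07689655] (array([ 552.89304416, -107.07383168,  165.83080984]), [0.5876833850253267, 0.5876833850254917])
```

Request:
{"op": "carry_out", "data": {
  "series": [
    {"delta_pos": [10, -20, 0], "turn": [0, 0, 0.17], "hand": 0.5},
    {"delta_pos": [20, -45, 0], "turn": [0, 0, 0.35], "hand": 0},
    {"delta_pos": [30, -75, 0], "turn": [0, 0, 0.52], "hand": 0},
    {"delta_pos": [40, -110, 0], "turn": [0, 0, 0.7], "hand": 0},
    {"delta_pos": [55, -140, -10], "turn": [0, 0, 0.88], "hand": 0},
    {"delta_pos": [67, -165, -40], "turn": [0, 0, 1.05], "hand": 0},
    {"delta_pos": [67, -165, -80], "turn": [0, 0, 1.22], "hand": 0},
    {"delta_pos": [67, -165, -100], "turn": [0, 0, 1.38], "hand": 0}
  ]
}}

```text
clock: 22.6
eef_pos: [618.5, -321.2, 144.8]
eef_rot: [3.139, -0.004, 2.87]
wrist_force: [-0.1, 0.2, 0.0]
finger_gap: 17.1
```

```bash
python3 - <<'E'
from h import *
s=read_state(); print(s["clock"],s["joints"].round(2),s["eef_pos"].round(2),s["eef_rot"].round(4),s["finger_gap"])
c=get_calibration("wrist");np.save("w10.npy",c["pose"])
im=camera("wrist");cv2.imwrite(f"pics/w10.png",im[:,:,::-1])
im=camera("side");cv2.imwrite(f"pics/s10.png",cv2.resize(im[60:240,300:500,::-1],None,fx=3,fy=3,interpolation=cv2.INTER_CUBIC))
E
```

```text
22.6 [-0.53  0.68  1.1   0.    1.36 -1.83] [ 618.47 -321.21  144.82] [ 3.1391 -0.0036  2.8701] 17.07068871042615
```

View pics/w10.png

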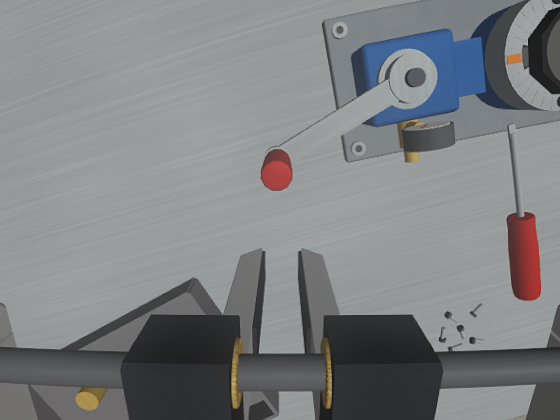

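View pics/s10.png

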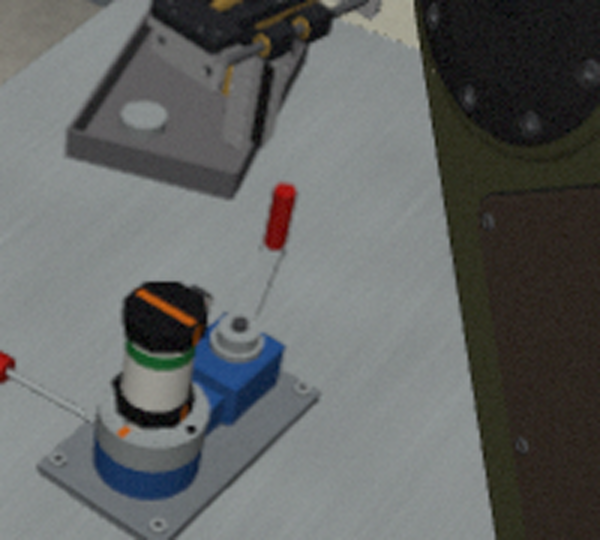

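```bash
python3 - <<'E'
from h import *
c=get_calibration("wrist");c["pose"]=np.load("w10.npy")
print(plane(c,(277,160),128),plane(c,(415,77),77))
h=np.array([574.5,-312.3]);P=np.array([545.,-211.8]);v=h-P;r=np.hypot(*v);a0=np.arctan2(v[1],v[0]);print(r,a0)
n=np.array([-.964,.267])
for th in np.linspace(0,1.1,9):
    a=a0-th; H=P+r*np.array([np.cos(a),np.sin(a)]);print(round(th,3),H.round(1),(H-17*n).round(1))
E
```

```text
[ 566.23134958 -310.37523115  128.        ] [ 544.68891849 -211.97455962   77.        ]
104.74015466858926 -1.2852836781288899
0.0 [ 574.5 -312.3] [ 590.9 -316.8]
0.138 [ 560.4 -315.4] [ 576.8 -319.9]
0.275 [ 546.1 -316.5] [ 562.5 -321.1]
0.413 [ 531.7 -315.7] [ 548.1 -320.2]
0.55 [ 517.6 -312.9] [ 534.  -317.4]
0.688 [ 504.  -308.2] [ 520.4 -312.7]
0.825 [ 491.2 -301.7] [ 507.6 -306.2]
0.963 [ 479.4 -293.4] [ 495.8 -298. ]
1.1 [ 468.8 -283.7] [ 485.2 -288.2]
```

Request:
{"op": "carry_out", "data": {
  "series": [
    {"delta_pos": [0, 0, -40], "turn": [0, 0, 0], "hand": 0},
    {"delta_pos": [-10, 2, -53], "turn": [0, 0, 0], "hand": 0},
    {"delta_pos": [-27.5, 4.5, -53], "turn": [0, 0, 0], "hand": 0},
    {"delta_pos": [-41.5, 1.5, -53], "turn": [0, 0, 0], "hand": 0},
    {"delta_pos": [-56, 0, -53], "turn": [0, 0, 0], "hand": 0},
    {"delta_pos": [-70.5, 1, -53], "turn": [0, 0, 0], "hand": 0},
    {"delta_pos": [-84.5, 4, -53], "turn": [0, 0, 0], "hand": 0}
  ]
}}

```text
clock: 23.58
eef_pos: [535.7, -319.0, 97.0]
eef_rot: [-3.141, 0.005, 2.86]
wrist_force: [7.5, -7.5, -2.2]
finger_gap: 0.4
```

```bash
python3 - <<'E'
from h import *
s=read_state(); print(s["clock"],s["eef_pos"].round(2),s["finger_gap"],s["wrist_force"].round(1))
im=camera("side");cv2.imwrite(f"pics/s11.png",cv2.resize(im[60:240,300:500,::-1],None,fx=3,fy=3,interpolation=cv2.INTER_CUBIC))
im=camera("wrist");cv2.imwrite(f"pics/w11.png",im[:,:,::-1])
E
```

```text
23.575 [ 535.66 -319.     96.97] 0.39756853395123964 [ 7.5 -7.5 -2.2]
```

View pics/w11.png

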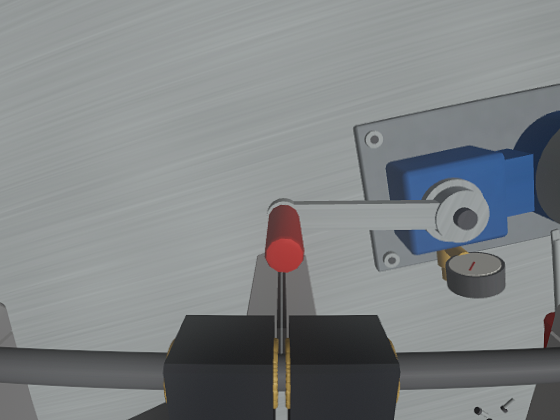

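View pics/s11.png

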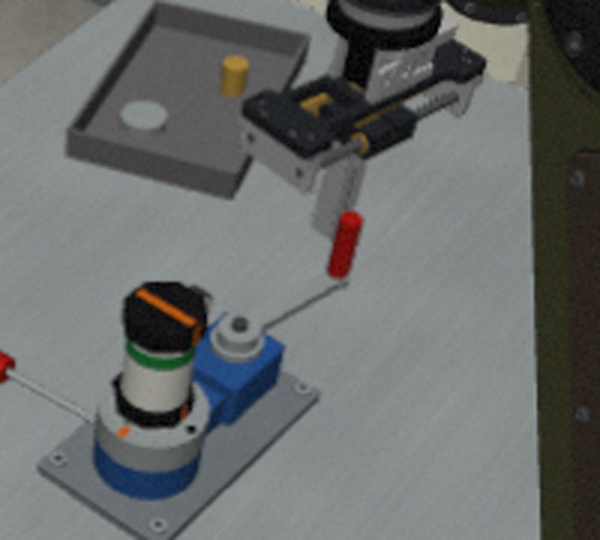

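Request:
{"op": "carry_out", "data": {
  "series": [
    {"delta_pos": [-13.5, 4.5, 0], "turn": [0, 0, 0], "hand": 0},
    {"delta_pos": [-26.5, 11, 0], "turn": [0, 0, 0], "hand": 0},
    {"delta_pos": [-38, 19.5, 0], "turn": [0, 0, 0], "hand": 0},
    {"delta_pos": [-49, 29, 0], "turn": [0, 0, 0], "hand": 0},
    {"delta_pos": [-49, 29, 0], "turn": [0, 0, 0], "hand": 0},
    {"delta_pos": [-49, 29, 0], "turn": [0, 0, 0], "hand": 0}
  ]
}}

```text
clock: 24.42
eef_pos: [487.2, -289.9, 97.4]
eef_rot: [-3.141, 0.006, 2.861]
wrist_force: [6.2, -5.1, -0.6]
finger_gap: 0.3
```

```bash
python3 - <<'E'
from h import *
s=read_state(); print(s["clock"],s["eef_pos"].round(2),s["finger_gap"],s["wrist_force"].round(1))
c=get_calibration("wrist");np.save("w12.npy",c["pose"])
im=camera("wrist");cv2.imwrite(f"pics/w12.png",im[:,:,::-1])
im=camera("top");cv2.imwrite(f"pics/t12.png",cv2.resize(im[180:280,300:440,::-1],None,fx=4,fy=4,interpolation=cv2.INTER_CUBIC))
E
```

```text
24.425 [ 487.21 -289.88   97.41] 0.3477447247020859 [ 6.2 -5.1 -0.6]
```

View pics/w12.png

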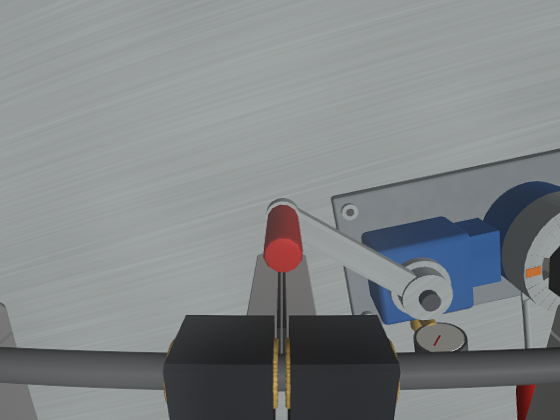

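Request:
{"op": "carry_out", "data": {
  "series": [
    {"delta_pos": [-2, 2.2, 0], "turn": [0, 0, 0], "hand": 0},
    {"delta_pos": [-3, 3.2, 0], "turn": [0, 0, 0], "hand": 0},
    {"delta_pos": [-3, 3.2, 0], "turn": [0, 0, 0], "hand": 0}
  ]
}}

```text
clock: 24.9
eef_pos: [485.7, -288.1, 97.6]
eef_rot: [-3.139, 0.01, 2.86]
wrist_force: [18.4, -15.0, -7.6]
finger_gap: 1.0
```

Request:
{"op": "carry_out", "data": {
  "series": [
    {"delta_pos": [0, 0, 0], "turn": [0, 0, 0], "hand": 0},
    {"delta_pos": [25, -21, 0], "turn": [0, 0, 0], "hand": 0},
    {"delta_pos": [52, -32, 0], "turn": [0, 0, 0], "hand": 0},
    {"delta_pos": [80, -36, 0], "turn": [0, 0, 0], "hand": 0},
    {"delta_pos": [110, -34, 0], "turn": [0, 0, 0], "hand": 0},
    {"delta_pos": [140, -36, 0], "turn": [0, 0, 0], "hand": 0},
    {"delta_pos": [140, -36, 0], "turn": [0, 0, 0], "hand": 0},
    {"delta_pos": [140, -36, 0], "turn": [0, 0, 0], "hand": 0}
  ]
}}

```text
clock: 25.9
eef_pos: [622.3, -321.8, 95.8]
eef_rot: [3.14, 0.001, 2.863]
wrist_force: [0.2, -0.1, 0.1]
finger_gap: 0.3
```

```bash
python3 - <<'E'
from h import *
s=read_state(); print(s["clock"],s["eef_pos"].round(2),s["finger_gap"],s["wrist_force"].round(1))
im=camera("wrist");cv2.imwrite(f"pics/w13.png",im[:,:,::-1])
E
```

```text
25.9 [ 622.29 -321.76   95.84] 0.3431023907889353 [ 0.2 -0.1  0.1]
```

View pics/w13.png

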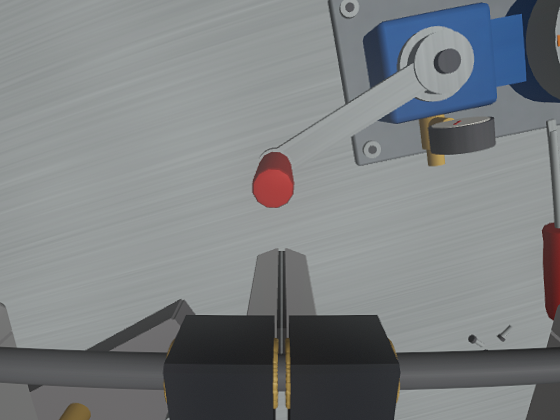

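Request:
{"op": "carry_out", "data": {
  "series": [
    {"delta_pos": [-15, 2, 0], "turn": [0, 0, 0], "hand": 0},
    {"delta_pos": [-31.5, 4.5, 0], "turn": [0, 0, 0], "hand": 0},
    {"delta_pos": [-45.5, 1.5, 0], "turn": [0, 0, 0], "hand": 0},
    {"delta_pos": [-60, 0.5, 0], "turn": [0, 0, 0], "hand": 0},
    {"delta_pos": [-74.5, 1.5, 0], "turn": [0, 0, 0], "hand": 0},
    {"delta_pos": [-88.5, 4, 0], "turn": [0, 0, 0], "hand": 0},
    {"delta_pos": [-102, 9, 0], "turn": [0, 0, 0], "hand": 0},
    {"delta_pos": [-115, 15.5, 0], "turn": [0, 0, 0], "hand": 0}
  ]
}}

```text
clock: 26.95
eef_pos: [507.6, -307.7, 96.7]
eef_rot: [-3.141, 0.005, 2.863]
wrist_force: [6.9, -7.7, -1.4]
finger_gap: 0.6
```

Request:
{"op": "carry_out", "data": {
  "series": [
    {"delta_pos": [-12, 8, 0], "turn": [0, 0, 0], "hand": 0},
    {"delta_pos": [-22.5, 18, 0], "turn": [0, 0, 0], "hand": 0},
    {"delta_pos": [-25.5, 21, 0], "turn": [0, 0, 0], "hand": 0},
    {"delta_pos": [-25.5, 21, 0], "turn": [0, 0, 0], "hand": 0},
    {"delta_pos": [-25.5, 21, 0], "turn": [0, 0, 0], "hand": 0}
  ]
}}

```text
clock: 27.58
eef_pos: [485.4, -288.2, 97.5]
eef_rot: [-3.139, 0.013, 2.863]
wrist_force: [27.1, -18.0, -11.1]
finger_gap: 0.5
```

At the stop again (force jumped). Retreat.

Request:
{"op": "carry_out", "data": {
  "series": [
    {"delta_pos": [25, -21, 0], "turn": [0, 0, 0], "hand": 0},
    {"delta_pos": [52, -32, 0], "turn": [0, 0, 0], "hand": 0},
    {"delta_pos": [80, -36, 0], "turn": [0, 0, 0], "hand": 0},
    {"delta_pos": [110, -34, 0], "turn": [0, 0, 0], "hand": 0},
    {"delta_pos": [140, -36, 0], "turn": [0, 0, 0], "hand": 0},
    {"delta_pos": [140, -36, 40], "turn": [0, 0, 0], "hand": 0},
    {"delta_pos": [140, -36, 90], "turn": [0, 0, 0], "hand": 0},
    {"delta_pos": [140, -36, 110], "turn": [0, 0, 0], "hand": 0}
  ]
}}

```text
clock: 28.58
eef_pos: [622.1, -321.9, 209.6]
eef_rot: [-3.142, 0.005, 2.863]
wrist_force: [0.6, 0.3, -0.9]
finger_gap: 0.7
```

Request:
{"op": "carry_out", "data": {
  "series": [
    {"delta_pos": [0, 0, 0], "turn": [0, 0, 0], "hand": 0},
    {"delta_pos": [0, 0, 0], "turn": [0, 0, 0], "hand": 0},
    {"delta_pos": [0, 0, 0], "turn": [0, 0, 0], "hand": 0},
    {"delta_pos": [0, 0, 0], "turn": [0, 0, 0], "hand": 0}
  ]
}}

```text
clock: 29.08
eef_pos: [621.9, -321.4, 204.6]
eef_rot: [3.14, -0.001, 2.865]
wrist_force: [0.5, -0.6, 0.1]
finger_gap: 0.8
```

```bash
python3 - <<'E'
from h import *
s=read_state(); print(s["clock"],s["eef_pos"].round(2),s["wrist_force"].round(1))
c=get_calibration("wrist");np.save("w14.npy",c["pose"])
im=camera("wrist");cv2.imwrite(f"pics/w14.png",im[:,:,::-1])
im=camera("side");cv2.imwrite(f"pics/s14.png",im[:,:,::-1])
im=camera("top");cv2.imwrite(f"pics/t14.png",im[:,:,::-1])
E
```

```text
29.075 [ 621.92 -321.37  204.58] [ 0.5 -0.6  0.1]
```

View pics/w14.png

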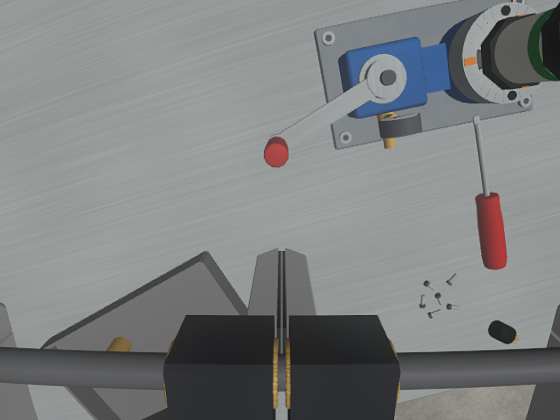

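View pics/s14.png

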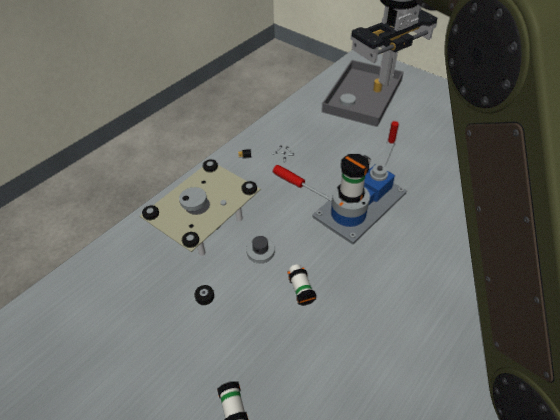

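View pics/t14.png

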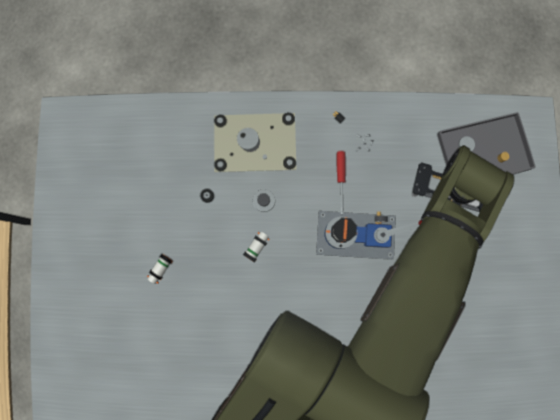

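```bash
python3 - <<'E'
from h import *
T=get_calibration("top");S=get_calibration("side")
for n,C,roi in(("t14",T,(320,215,365,250)),("s14",S,(335,145,380,180))):
    im=cv2.imread(f"pics/{n}.png");h=cv2.cvtColor(im,cv2.COLOR_BGR2HSV);m=cv2.inRange(h,(3,110,80),(18,255,255));k=np.zeros_like(m);x0,y0,x1,y1=roi;k[y0:y1,x0:x1]=m[y0:y1,x0:x1]
    q,l,st,cc=cv2.connectedComponentsWithStats(k);i=1+np.argmax(st[1:,4]);ys,xs=np.nonzero(l==i);vx,vy,a,b=cv2.fitLine(np.c_[xs,ys].astype(np.float32),cv2.DIST_L2,0,.01,.01).ravel()
    A=plane(C,(a-5*vx,b-5*vy),165);B=plane(C,(a+5*vx,b+5*vy),165);print(n,st[i],plane(C,cc[i],165).round(1),np.arctan2(B[1]-A[1],B[0]-A[0]))
    r=cv2.inRange(h,(0,150,60),(3,255,255));q,l,st,cc=cv2.connectedComponentsWithStats(r);print([(c.round(1),s[4]) for c,s in zip(cc[1:],st[1:]) if s[4]>20])
E
```

```text
t14 [343 219   5  21  81] [ 551.7 -107.2  165. ] -0.08867650406867032
[(array([340.4, 166.1]), np.int32(180))]
s14 [345 156  21  13  75] [ 554.3 -107.5  165. ] 3.0629383916208974
[(array([392.9, 131.4]), np.int32(115)), (array([287.7, 175.3]), np.int32(289))]
```

Everything agrees, so I'm handing in.

```bash
python3 -c "
from cell import *
print(sign_off())"
```

```text
the job is handed in; nothing more can be done
None
```

The job is done and handed in at about 29 s of the 72 s allowed. I stood the cartridge nose down on open bench, let go and re-gripped its tail collar from above. I then pushed it into the socket against the valve and twisted it a quarter turn clockwise to the stop. After that I swung the lever to its stop and let it return, twice.

**Last checks**
- **Cartridge:** its tail sits about 165 mm above the bench, as expected when locked. Its axis is within about 2 mm of the measured socket centre. The pins lie about 0.02 rad from the locked line.
- **Twist:** at the stop the wrist read about 1.3 N m. While pressed there, the pins read about 0.06 rad past the locked line. After release they settled back to the 0.02 rad above.
- **Lever strokes:** the push force rose from about 8 N to between 24 and 33 N at the end of both strokes, so the lever was on its stop each time. The handle is back at its starting pixel in the side view, and the robot touches nothing.
- **Other things on the bench:** the screwdriver is still at its starting pixel in the top view. In the final top and side pictures the hub, rubber foot and drive unit look unmoved, but I judged those by eye and did not measure them.

No check failed. The cameras differed by 1 to 2.5 mm on the same points, which the fit tolerated. I had no direct reading of the lever angle or valve travel.

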